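Close the centrifuge rotor lid

TASK

Pick up the round rotor lid by its knob and set it on the centrifuge rotor that stands in the loading stand. Then, pressing down only lightly, turn the knob backwards (anticlockwise seen from above) until you feel the thread click and drop, and only then forwards until the knob is fully home and snug, without forcing it. Let go, and leave the other things on the bench where they are.

Things in the scene. Friction and masses are not known exactly. Their poses are not given: they have to be found in the camera images.
- knob_grip (a point): Centre of the grip of the lid's black knob: an upright ribbed cylinder, diameter 52 mm, 20 mm high, on the lid's axis; its top is 10 mm above this point. With the knob home it lies 32 mm above the lid's underside. Grasp from above at any yaw, again after each part turn. It is captive: it lifts freely by 14 mm, then the lid comes along (0.3 to 0.4 kg in all).
- lid: Round aluminium rotor lid, diameter 136 mm, 5 mm thick (8 mm at the middle), lying flat on the bench at the start. Origin: centre of its underside, z up. Its centre hole, diameter 37 mm, goes over the rotor's stud with 2 mm to spare all round. Its yaw on the rotor does not matter.
- rotor: Dark metal centrifuge rotor, diameter 162 mm (rim 144 mm), capped tubes round its bowl, held in a fixed stand so that it cannot turn. Origin: on its axis at bench height, z up. At its centre a steel stud with a coarse right-hand thread, outer diameter 33 mm, ends 20 mm above the rim. Where round the stud the three thread starts lie is not known, only felt.
- rotor_seat (a point): Point on the rotor's axis at the height of its flat rim (95 mm above the bench), where the underside of the lid comes to lie.
- knob (a joint): Turn of the knob relative to the lid in rad, 0 at the start, no end stops. Grows anticlockwise seen from above (backwards), falls clockwise (forwards, tightening). Runs with 0.03 Nm of drag; at home, from the first resistance, 0.1 to 0.3 rad more (0.2 to 0.6 Nm) is snug, over 1.5 Nm is forced.
- knob_lift (a joint): Height of the knob over its home on the lid, m: 0 home, 0.014 fully lifted; sinks by its weight when free. On the seated lid, not started, it rests at 0.006 to 0.012 on the thread ends. Backwards it climbs 0.0029 per rad to 0.012, then drops 0.006: the click, every third of a turn. Press with 3 to 10 N, never over 25 N. From the click, 2.3 to 3 rad forwards brings it home, sinking 0.0029 per rad.
- tube_rack: Bystander: green tube rack 75 x 200 mm, 52 mm high, with capped tubes. Origin under its middle.
- tip_box: Bystander: grey pipette tip box 85 x 120 mm, 74 mm high, with clear cover. Origin under its middle.
- wash_bottle: Bystander: white wash bottle, diameter 68 mm, 186 mm high, bent spout. Origin under its middle.
- freezer_box: Bystander: white square box with lid, 136 mm wide, 54 mm high. Origin under its middle.
- pen: Bystander: marker pen lying flat, 133 mm long, 13 mm thick, along its x. Origin under its middle.
- pipette: Bystander: hand pipette lying flat, 266 mm long, dark grip 28 mm thick at its -x end. Origin under its middle.
- white_tray: Bystander: open white tray 140 mm square, 45 mm high, with a few loose tubes. Origin under its middle.
Things that resemble listed ones, but are neither listed nor needed, are in the scene too. What is shaped like the lid but pink is not meant.

How it is judged:
On the way, in this order (a step that is already met when the one before it is completed fails the run):
1. the lid lies on the rotor's rim (horizontal distance between lid and rotor_seat below 0.004 m and z of lid in the frame of rotor_seat below 0.002 m and angle between lid's own z axis and vertical below 0.04 rad), for 0.1 s.
2. the knob has been turned backwards and has dropped into the thread (all of step 1 and value of joint knob above 0.1 rad and value of joint knob_lift below 0.007 m), for 0.05 s.
At the end, for the whole second after the job is handed in: the lid lies flat on the rotor's rim, centred within 4 mm, and its knob is fully home (within 0.8 mm) and snug, so that lid and rotor press on one another with over 15 N (all contact forces summed), everything at rest (all of step 1 and value of joint knob_lift below 0.0008 m and contact force between lid and rotor above 15 N and linear speed of lid below 0.01 m/s); the robot touches nothing.
It fails at once if the lid is pressed hard on the thread ends, or the knob is overtightened ((value of joint knob_lift above 0.005 m and contact force between lid and rotor above 35 N) or contact force between lid and rotor above 300 N).
It fails at once if the knob is turned forwards by more than 20 degrees before the thread has clicked (value of joint knob below -0.35 rad and value of joint knob_lift above 0.0064 m).
It fails at once if a bystander is moved by more than 3 cm (distance of any of tube_rack, tip_box, wash_bottle, freezer_box, pen, pipette, white_tray from where it was at the start of the episode above 0.03 m).
It also fails if it takes over 72 s, if anything falls off the work surface, if the arm or the gripper's body presses on something with over 40 N, if the wrist force passes 120 N, or if a joint passes its speed limit or range.

ROBOT

A 6-joint arm with a two-finger parallel gripper is mounted at the origin on the work surface. World frame = base frame: x ahead of the robot, y to its left, z up, the work surface at z = 0. Lengths are in m, angles in rad, forces in N, time in s.
With the tool pointing down it reaches from about 0.3 to 1 m from the base axis. Payload 5.1 kg.
Tool frame: the origin (TCP) lies midway between the tips of the shut fingers; the grasp point (between the pads) lies 19 mm behind it (tcp_to_grasp is the distance from the TCP to the grasp point, in m); z points along the fingers, y is the direction in which the jaws open and shut (so a half turn about z gives the same grasp; the last joint's range is limited). The gripper opens to 95 mm and grips with 3 to 60 N. Pads are 20 mm wide; open, the fingers measure 119 mm over their backs; the gripper's body (75 mm by 180 mm) begins 59 mm behind the grasp point.
Start: joints at [1.064, 0.124, 1.65, -0, 1.367, -0.083], TCP at [0.267, 0.592, 0.18] pointing down, gripper open.
Joint ranges: [-2.61, 2.61], [-1.02, 2.33], [0.03, 2.71], [-1.35, 4.49], [0.32, 2.68], [-2.91, 2.91]. Speed limits (rad/s): [2.57, 2.57, 3.14, 3.14, 3.14, 3.14].

INTERFACE

Orientations are given as a unit quaternion [x, y, z, w].
In Python, from cell import * gives the robot as it stands.
- The arm moves only by the tool send_rows, never from a script. Its arguments are lists of equal length, an entry for each row: "dp": the shift along the tool's x, y, z in mm, a list of three; "twist": the turn, a rotation vector about the tool's x, y, z in rad, a list of three. A call has exactly 5 rows; each row shifts and turns the pose as measured when the row begins, along the tool's axes as they then stand; what a row does not reach is not made up. A row lasts 1/12 s, in which the tool goes at most 41.7 mm and 7.16 degrees, less where a joint would pass 70% of its speed; a pose out of reach is approached as far as the arm can. A call with a gripper value outside its range is refused whole. "claw" is the finger opening in mm, from 0 to 95.1, set as the call begins (left out, the last holds). The fingers move at their own pace and stop on an object; "force" is the grip in N (left out, the last holds). Time passes only in rows, so rows that do not move let the fingers close, or fill a call up. It gives the time, the measured TCP pose, the force and the opening at its end, in the units of the state.
- get_obs(): the state, without advancing time (a new reading comes with each control period).
- snapshot(name): name is "side" or "top" or "wrist"; returns a dict with "img" (400x640x3 uint8, blue, green, red), "camera_matrix" (3x3 intrinsics, pixels), "extrinsics" (4x4, takes a point from world to camera coordinates). Camera axes: x right, y down, z forward; pixel columns grow to the right and rows downward; lengths in m; the calibration is good to about 2 mm. The wrist camera is an equidistant fisheye: a pixel r from the principal point sees the ray r / f radians off the axis. A picture is of the moment at which its call begins. There is no depth.
- sign_off(): hands the job in, once; it reports no verdict.
The state is a dict: "time_s": time; "joints": joint angles; "dq": joint speeds; "effort": joint torques, N m; "ee_pos": TCP position; "ee_rot": TCP orientation; "wrist_force": force on the tool from outside, world axes, zero at the start; "wrist_torque": the same for the moment, N m; "gripper_width": finger opening in m.
Only numpy, scipy, OpenCV 4.12 (cv2) and the standard library are available. Lean on these libraries where they do the work, as an engineer would, in place of code of your own. Each camera call takes 0.05 s, during which the arm holds its last target.

## Working session

There is one attempt and no reset: what is moved stays moved. The work goes in short steps, Python scripts to look and compute and a tool call to move; the robot and the scene stay as the last step left them, time stands still between calls to the robot, and variables do not carry over. Pictures are saved under pics/ and viewed, and the job is handed in when it is done.

Besides the shell and the picture viewer there is one more tool, called after ">>>" by a JSON object that holds its "fn" and its "kwargs". send_rows: Moves the arm, as the interface text tells. Its arguments: {"type":"object","properties":{"dp":{"type":"array","items":{"type":"array","items":{"type":"number"}}},"twist":{"type":"array","items":{"type":"array","items":{"type":"number"}}},"claw":{"type":"number"},"force":{"type":"number"}},"required":["dp","twist"]}

```bash
ls; mkdir -p pics
python3 - <<'E'
from cell import *
import cv2
o=get_obs();print(o)
for n in ["side","top","wrist"]:
    s=snapshot(n);cv2.imwrite(f"pics/{n}0.png",s["img"]);print(n,s["camera_matrix"],s["extrinsics"])
E
```

```text
pics
{'time_s': 0.0, 'joints': array([ 1.06441522e+00,  1.24496348e-01,  1.65168174e+00, -2.39423278e-05,
        1.36744150e+00, -8.26338622e-02]), 'dq': array([ 0.00042307, -0.00144994, -0.00061745, -0.00083446, -0.00108457,
        0.00091914]), 'effort': array([ 8.98045837e-04, -4.17596447e+01, -3.59937859e+01,  7.74485129e-02,
        4.91050549e-02, -1.65569163e-04]), 'ee_pos': array([0.26697772, 0.5918691 , 0.17838819]), 'ee_rot': array([ 2.10289511e-01,  9.77638632e-01, -9.73231480e-04, -2.82959227e-04]), 'wrist_force': array([0.12686546, 0.08799139, 0.48799001]), 'wrist_torque': array([ 0.02194322, -0.01529801,  0.03863239]), 'gripper_width': 0.09494930830953485}
side [[407.58944259   0.         316.37601288]
 [  0.         407.58944259 192.76146422]
 [  0.           0.           1.        ]] [[ 0.67865862 -0.73424201 -0.01763963 -0.32938713]
 [-0.54733611 -0.48959502 -0.6787635   0.33812196]
 [ 0.4897404   0.47030351 -0.73414505  0.8034989 ]
 [ 0.          0.          0.          1.        ]]
top [[495.61405029   0.         315.60343607]
 [  0.         495.61405029 205.10567316]
 [  0.           0.           1.        ]] [[-1.91983123e-02 -9.99815626e-01 -3.71890106e-04 -3.51879053e-04]
 [-9.91796850e-01  1.90913489e-02 -1.26390380e-01  5.21459500e-01]
 [ 1.26374177e-01 -2.05764254e-03 -9.91980511e-01  1.47452658e+00]
 [ 0.00000000e+00  0.00000000e+00  0.00000000e+00  1.00000000e+00]]
wrist [[309.70691629   0.         323.17247435]
 [  0.         309.70691629 194.71327248]
 [  0.           0.           1.        ]] [[ 0.4111303   0.91157439 -0.00200042 -0.64964591]
 [ 0.87514035 -0.39408201  0.28076455 -0.03136554]
 [ 0.25514944 -0.11718147 -0.95977459  0.39156133]
 [ 0.          0.          0.          1.        ]]
```

View pics/top0.png

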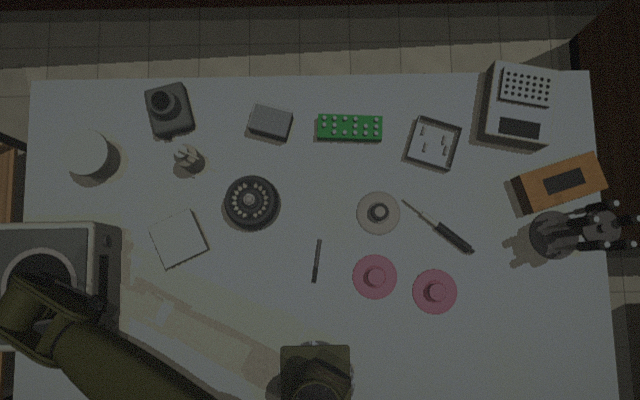

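View pics/side0.png

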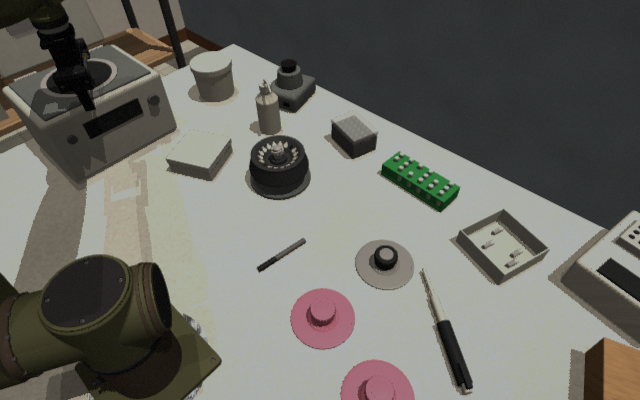

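View pics/wrist0.png

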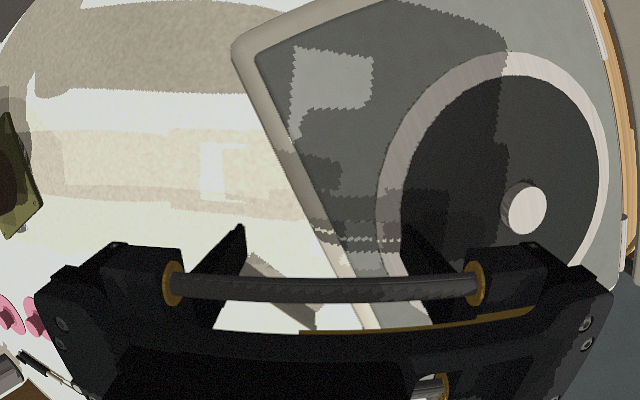

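```bash
cat > h.py <<'E'
from cell import *
import cv2, numpy as np
from scipy.spatial.transform import Rotation as R
def ray(s,u,v,fish=False):
    K=s["camera_matrix"];E=s["extrinsics"]
    a=(u-K[0,2])/K[0,0];b=(v-K[1,2])/K[1,1]
    if fish:
        t=np.hypot(a,b); d=np.array([np.sin(t)*a/t,np.sin(t)*b/t,np.cos(t)])
    else: d=np.array([a,b,1.])
    Rm=E[:3,:3];c=-Rm.T@E[:3,3]
    return c,Rm.T@d
def onplane(s,u,v,z,fish=False):
    c,d=ray(s,u,v,fish); return c+d*(z-c[2])/d[2]
def proj(s,p,fish=False):
    K=s["camera_matrix"];E=s["extrinsics"]
    q=E[:3,:3]@np.asarray(p)+E[:3,3]
    if fish:
        r=np.hypot(q[0],q[1]);t=np.arctan2(r,q[2]);a,b=q[0]/r*t,q[1]/r*t
    else: a,b=q[0]/q[2],q[1]/q[2]
    return np.array([K[0,0]*a+K[0,2],K[1,1]*b+K[1,2]])
E
python3 - <<'E'
from h import *
t=snapshot("top");s=snapshot("side")
cv2.imwrite("pics/ltop.png",cv2.resize(cv2.convertScaleAbs(t["img"][170:250,220:430],alpha=1.5),None,fx=3.8,fy=3.8,interpolation=cv2.INTER_CUBIC))
cv2.imwrite("pics/lside.png",cv2.resize(cv2.convertScaleAbs(s["img"][120:300,230:430],alpha=1.5),None,fx=3.3,fy=3.3,interpolation=cv2.INTER_CUBIC))
print("lid guess",onplane(t,378,212,.035),onplane(s,386,257,.042),"rotor",onplane(t,249,199,.115),onplane(s,278,152,.095))
for n,(u,v) in dict(bottle=(187,157),tip=(270,122),rack=(350,127),tray=(433,143),freezer=(178,238),pen=(317,260),pip=(440,225)).items(): print(n,onplane(t,u,v,.0).round(3))
E
```

```text
lid guess [ 0.49639881 -0.19914914  0.035     ] [ 0.48986211 -0.20948861  0.042     ] rotor [0.53233554 0.18123416 0.115     ] [0.53471129 0.18198877 0.095     ]
bottle [0.686 0.391 0.   ]
tip [0.794 0.129 0.   ]
rack [ 0.773 -0.124  0.   ]
tray [ 0.716 -0.385  0.   ]
freezer [0.432 0.416 0.   ]
pen [ 0.356 -0.011  0.   ]
pip [ 0.456 -0.394  0.   ]
```

View pics/ltop.png

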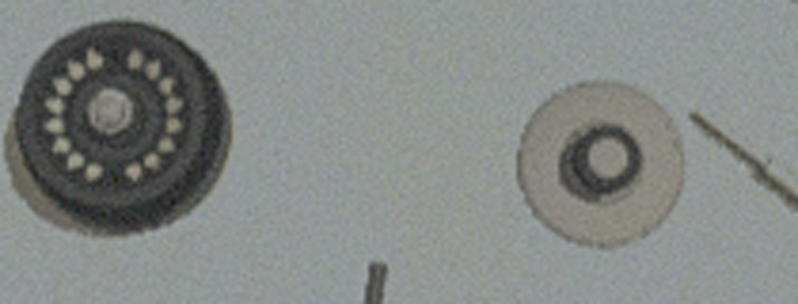

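View pics/lside.png

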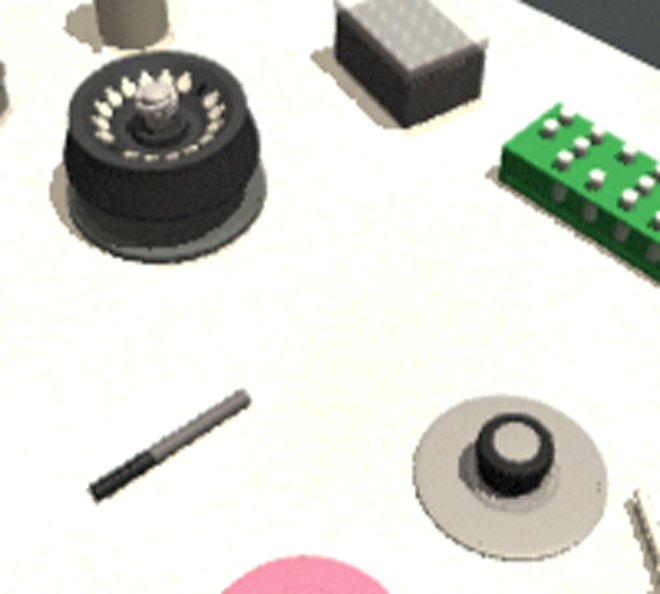

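Run:
```python
from h import *
o=get_obs();s=snapshot("wrist");E=s["extrinsics"]
c=-E[:3,:3].T@E[:3,3]
T=R.from_quat(o["ee_rot"]).as_matrix()
print(c, T.round(3)); print("cam in tool",T.T@(c-o["ee_pos"])); print("cam axes in tool (cols)",(T.T@E[:3,:3].T).round(3))
# refine lid & rotor in top/side
t=snapshot("top");sd=snapshot("side")
for nm,s in (("top",t),("side",sd)):
    img=cv2.GaussianBlur(s["img"],(3,3),0).astype(int)
    np.save(f"{nm}.npy",s["img"])
    print(nm,[img[v,u].tolist() for (u,v) in ([(390,222),(378,212),(340,212),(250,180),(250,200)] if nm=="top" else [(370,270),(386,257),(340,220),(278,180)])])
# required tool displacement to hover
for p in ([.532,.181,.30],[.495,-.203,.30]): print(T.T@(np.array(p)-o["ee_pos"])*1000)
```

```text
[0.19469142 0.62583281 0.38384303] [[-0.912  0.411 -0.   ]
 [ 0.411  0.912 -0.001]
 [ 0.    -0.001 -1.   ]]
cam in tool [ 0.07989972  0.0006598  -0.20478877]
cam axes in tool (cols) [[ 0.    -0.96  -0.281]
 [ 1.     0.    -0.   ]
 [ 0.    -0.281  0.96 ]]
top [[85, 92, 93], [84, 91, 91], [95, 100, 96], [40, 40, 39], [83, 88, 90]]
side [[120, 130, 135], [122, 132, 137], [162, 175, 171], [26, 27, 27]]
[-410.49826336 -266.03847484 -120.73637708]
[-534.67592332 -631.28468609 -120.39883577]
```

>>> {"fn": "send_rows", "kwargs": {"dp": [[0,0,-40],[0,0,-40],[-15,-10,-30],[-32,-21,0],[-32,-21,0]], "twist": [[0,0,0],[0,0,0],[0,0,0],[0,0,0],[0,0,0]]}}

```text
time_s: 0.82
ee_pos: [0.3148, 0.5131, 0.2897]
ee_rot: [0.206, 0.979, -0.004, -0.002]
wrist_force: [0.5, 0.2, -0.2]
gripper_width: 0.0948
```

>>> {"fn": "send_rows", "kwargs": {"dp": [[-32,-21,0],[-32,-21,0],[-32,-21,0],[-32,-21,0],[-32,-21,0]], "twist": [[0,0,0],[0,0,0],[0,0,0],[0,0,0],[0,0,0]]}}

```text
time_s: 1.23
ee_pos: [0.4226, 0.347, 0.2947]
ee_rot: [0.203, 0.979, -0.0, 0.001]
wrist_force: [1.4, -0.3, 0.0]
gripper_width: 0.0956
```

>>> {"fn": "send_rows", "kwargs": {"dp": [[-32,-21,0],[-32,-21,0],[-32,-21,0],[-25,-16,0],[0,0,0]], "twist": [[0,0,0],[0,0,0],[0,0,0],[0,0,0],[0,0,0]]}}

```text
time_s: 1.65
ee_pos: [0.5074, 0.2145, 0.2963]
ee_rot: [0.206, 0.978, -0.0, 0.003]
wrist_force: [0.3, -0.9, -0.5]
gripper_width: 0.0952
```

Run:
```python
from h import *
s=snapshot("wrist");cv2.imwrite("pics/w1.png",s["img"])
o=get_obs();print(o["ee_pos"],o["joints"].round(3),proj(s,[.533,.181,.115],True))
import pickle;pickle.dump(s,open("w1.pkl","wb"))
```

```text
[0.50641593 0.21613671 0.29636268] [ 0.307 -0.147  1.726 -0.002  1.558 -0.849] [307.01858282 196.69427094]
```

View pics/w1.png

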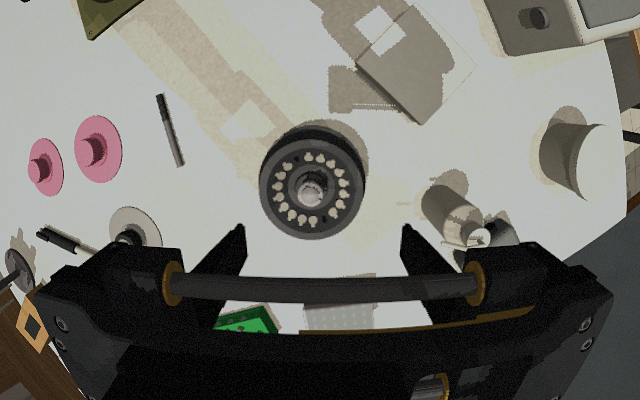

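Run:
```python
from h import *
import pickle
s=pickle.load(open("w1.pkl","rb"))
c=s["img"][110:250,240:390]
cv2.imwrite("pics/w1c.png",cv2.resize(cv2.convertScaleAbs(c,alpha=1.6),None,fx=4,fy=4,interpolation=cv2.INTER_CUBIC))
```

```text
(no output)
```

View pics/w1c.png

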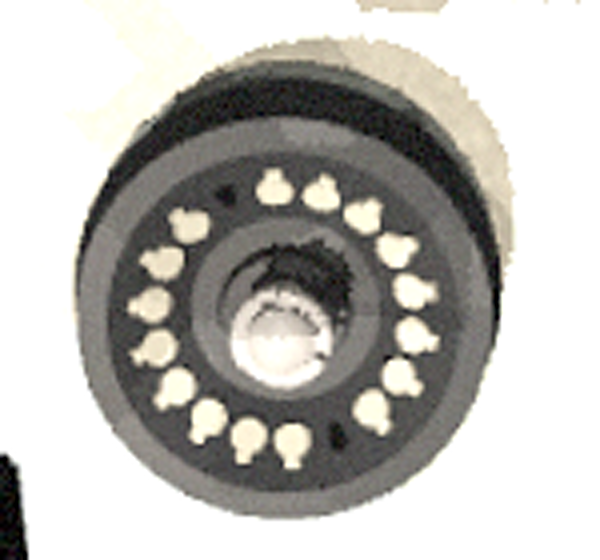

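```bash
cat >> h.py <<'E'
from scipy.optimize import least_squares
def circ(P,r=None):
    P=np.asarray(P)[:,:2]
    f=lambda q: np.hypot(P[:,0]-q[0],P[:,1]-q[1])-(q[2] if r is None else r)
    x0=[*P.mean(0)]+([] if r else [.05])
    q=least_squares(f,x0,loss="soft_l1",f_scale=.001)
    return q.x.round(4),np.abs(f(q.x)).mean().round(4)
def mapc(s,C,z,fish): return np.array([onplane(s,float(u),float(v),z,fish)[:2] for u,v in C])
E
python3 - <<'E'
from h import *
import pickle
s=pickle.load(open("w1.pkl","rb"))
g=cv2.cvtColor(s["img"],cv2.COLOR_BGR2GRAY); g=cv2.medianBlur(g,3)
print(g[130:250:4,311]); print(g[195,250:380:4])
# radial scan from stud: bright->dark outline outer edge of light ring (grey ~) bottom half & all
c0=np.array([311,189]);
pts_o=[];pts_s=[]
for a in np.arange(0,360,4):
    d=np.array([np.cos(np.radians(a)),np.sin(np.radians(a))])
    pr=[int(g[tuple((c0+d*r).round().astype(int)[::-1])]) for r in np.arange(0,70,.5)]
    if a%30==0: print(a,pr[::3])
E
```

```text
[ 28  27  24  84  71  46  69 154  44  75  69  33  27  86 125 128 157 162
 156 143  51  44 157 156  83  45  85  83 190 188]
[189 188 175  82  71  43  45 144 144  51  84  87 149 153 162 167 154 147
 139  76  81  54  54 174 171  54  62  77  65 188 188 187 187]
0 [125, 121, 109, 90, 112, 117, 117, 69, 40, 37, 50, 70, 74, 81, 80, 67, 53, 52, 49, 47, 89, 116, 80, 49, 49, 49, 49, 49, 50, 52, 65, 77, 77, 78, 72, 36, 175, 188, 188, 187, 187, 187, 188, 187, 187, 187, 187]
60 [125, 126, 134, 135, 152, 152, 146, 146, 143, 165, 166, 120, 81, 80, 62, 53, 51, 49, 49, 51, 51, 50, 50, 49, 51, 51, 51, 51, 51, 68, 75, 76, 75, 77, 129, 179, 189, 189, 190, 189, 189, 189, 189, 188, 188, 189, 189]
120 [125, 134, 140, 142, 161, 163, 164, 164, 161, 159, 167, 167, 85, 82, 66, 49, 48, 48, 46, 42, 115, 131, 94, 51, 46, 49, 50, 51, 51, 68, 88, 88, 86, 85, 99, 188, 188, 189, 189, 188, 188, 189, 188, 188, 188, 189, 189]
180 [125, 125, 129, 126, 121, 104, 138, 139, 136, 87, 71, 67, 75, 77, 78, 72, 43, 40, 42, 48, 63, 108, 143, 127, 92, 65, 45, 42, 42, 42, 73, 85, 85, 83, 82, 154, 180, 186, 188, 188, 188, 189, 190, 188, 188, 188, 189]
240 [125, 121, 119, 119, 126, 139, 44, 28, 28, 78, 78, 33, 56, 75, 75, 75, 75, 55, 49, 46, 44, 46, 40, 31, 39, 45, 47, 44, 47, 75, 75, 74, 76, 74, 60, 29, 25, 21, 24, 33, 82, 145, 171, 170, 169, 168, 168]
300 [125, 111, 125, 141, 131, 78, 27, 27, 36, 33, 31, 25, 35, 42, 80, 81, 80, 55, 55, 56, 137, 153, 78, 53, 50, 48, 50, 51, 58, 67, 70, 68, 67, 55, 33, 19, 22, 23, 24, 34, 50, 53, 112, 134, 133, 133, 132]
```

```bash
cat > rotor.py <<'E'
from h import *
def rotor(s,c0):
    g=cv2.cvtColor(s["img"],cv2.COLOR_BGR2GRAY).astype(np.uint8)
    g=cv2.GaussianBlur(cv2.medianBlur(g,3),(3,3),0).astype(np.float32)
    c0=np.array(c0,float)
    out=[]
    rs=np.arange(0,90,.25)
    for a in np.arange(0,360,3):
        d=np.array([np.cos(np.radians(a)),np.sin(np.radians(a))])
        X=(c0+np.outer(rs,d)).astype(np.float32)
        pr=cv2.remap(g,X[None,:,0],X[None,:,1],cv2.INTER_LINEAR)[0]
        W=[onplane(s,*map(float,x),.095,True)[:2] for x in X]
        rr=np.hypot(*(np.array(W)-onplane(s,*c0,.095,True)[:2]).T)
        i=np.argmin(abs(rr-.060))
        while i<len(pr)-1 and 58<pr[i]<110: i+=1
        out.append((a,W[i],rr[i]))
    return out
E
python3 - <<'E'
from rotor import *
import pickle
s=pickle.load(open("w1.pkl","rb"))
c0=proj(s,[.533,.181,.095],True)
for k in range(3):
    out=rotor(s,c0)
    P=np.array([w for a,w,r in out if .064<r<.078])
    q,e=circ(P); print(len(P),q,e,circ(P,.072)); c0=proj(s,[q[0],q[1],.095],True)
# stud end
g=cv2.cvtColor(s["img"],cv2.COLOR_BGR2GRAY)
m=((g>100)*255).astype(np.uint8);m=cv2.medianBlur(m,3)
n,l,st,ce=cv2.connectedComponentsWithStats(m)
k=l[195,311];print(st[k],ce[k],onplane(s,*ce[k],.113,True))
C=cv2.findContours((l==k).astype(np.uint8),0,1)[0][0][:,0]
b=[c for c in C if c[1]>196]
P=mapc(s,b,.115,True);print("stud arc",circ(P),circ(P,.0165))
E
```

```text
58 [0.5328 0.1849 0.0714] 0.0004 (array([0.5328, 0.1856]), np.float64(0.0004))
59 [0.5333 0.1842 0.0715] 0.0005 (array([0.5335, 0.1836]), np.float64(0.0005))
57 [0.5327 0.1849 0.0715] 0.0004 (array([0.5322, 0.1852]), np.float64(0.0005))
[297 183  26  25 473] [309.54756871 194.80549683] [0.53250772 0.18476161 0.113     ]
stud arc (array([0.5325, 0.1849, 0.0154]), np.float64(0.0008)) (array([0.5313, 0.1854]), np.float64(0.0008))
```

>>> {"fn": "send_rows", "kwargs": {"dp": [[-8,-22,0],[-13,-37,0],[-13,-37,0],[-13,-37,0],[-13,-37,0]], "twist": [[0,0,0],[0,0,0],[0,0,0],[0,0,0],[0,0,0]]}}

```text
time_s: 2.12
ee_pos: [0.4914, 0.0406, 0.2954]
ee_rot: [0.199, 0.98, 0.003, 0.002]
wrist_force: [0.4, -0.7, -1.0]
gripper_width: 0.0952
```

>>> {"fn": "send_rows", "kwargs": {"dp": [[-13,-37,0],[-13,-37,0],[-13,-37,0],[-13,-37,8],[-13,-37,12]], "twist": [[0,0,0],[0,0,0],[0,0,0],[0,0,0],[0,0,0]]}}

```text
time_s: 2.53
ee_pos: [0.4796, -0.1571, 0.2785]
ee_rot: [0.193, 0.981, 0.004, 0.006]
wrist_force: [0.8, -0.5, 0.4]
gripper_width: 0.0949
```

>>> {"fn": "send_rows", "kwargs": {"dp": [[-13,-30,12],[0,0,12],[0,0,0],[0,0,0],[0,0,0]], "twist": [[0,0,0.1],[0,0,0.1],[0,0,0.1],[0,0,0],[0,0,0]]}}

```text
time_s: 2.95
ee_pos: [0.4793, -0.193, 0.2507]
ee_rot: [0.345, 0.938, 0.005, 0.004]
wrist_force: [0.7, 0.3, 0.7]
gripper_width: 0.0949
```

Run:
```python
from h import *
s=snapshot("wrist");cv2.imwrite("pics/w2.png",s["img"])
o=get_obs();print(o["ee_pos"],o["ee_rot"],o["joints"].round(3),proj(s,[.495,-.203,.035],True))
import pickle;pickle.dump((s,o),open("w2.pkl","wb"))
```

```text
[ 0.47952653 -0.19280235  0.25095195] [0.34509862 0.93854211 0.00508004 0.00445513] [-0.493 -0.216  1.86   0.011  1.49  -1.36 ] [322.67753416 177.13211564]
```

View pics/w2.png

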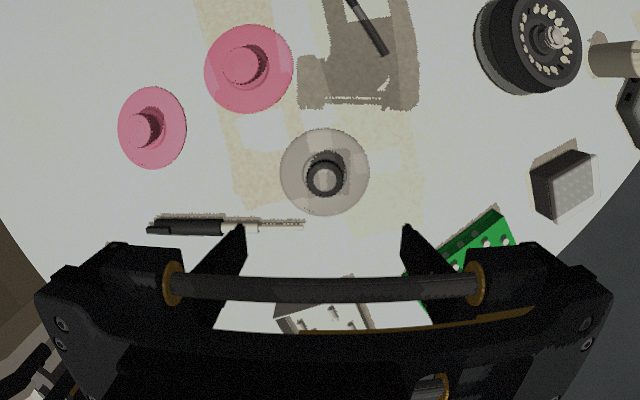

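Run:
```python
from h import *
import pickle
s,o=pickle.load(open("w2.pkl","rb"))
img=s["img"];g=cv2.medianBlur(cv2.cvtColor(img,cv2.COLOR_BGR2GRAY),3)
cv2.imwrite("pics/w2c.png",cv2.resize(cv2.convertScaleAbs(img[120:225,270:380],alpha=1.2),None,fx=5,fy=5,interpolation=cv2.INTER_CUBIC))
print(g[177,270:380:4]);print(g[122:225:4,324])
```

```text
[177 171 173 143 148 147 148 148 125  70  56 132 135 154 152 127 124  47
  42 106 148 148 145 144 140 180 181 178]
[182 182 153 163 163 164 165 106  70  64  36  69 164 152 154 155 152 127
  52 154 152 152 150 144 181 182]
```

View pics/w2c.png

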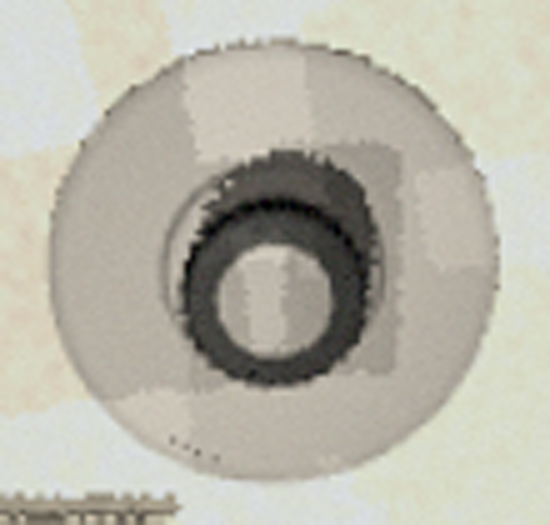

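Run:
```python
from h import *
import pickle
s,o=pickle.load(open("w2.pkl","rb"))
img=s["img"];g=cv2.medianBlur(cv2.cvtColor(img,cv2.COLOR_BGR2GRAY),3)
# cap disc
m=(g>100).astype(np.uint8);n,l,st,ce=cv2.connectedComponentsWithStats(m,connectivity=4)
k=l[180,325];print(st[k],ce[k]);C=cv2.findContours((l==k).astype(np.uint8),0,1)[0][0][:,0]
print("cap",circ(mapc(s,C,.042,True)))
# knob dark outer lower arc
m=((g<90)).astype(np.uint8);n,l,st,ce=cv2.connectedComponentsWithStats(m);k=l[192,325]
C=cv2.findContours((l==k).astype(np.uint8),0,1)[0][0][:,0];C=[c for c in C if c[1]>182]
print("knob",len(C),circ(mapc(s,C,.042,True)),circ(mapc(s,C,.042,True),.026))
# lid outline: radial scan
hsv=g.astype(np.float32)
P=[]
c0=np.array([324.8,172.])
for a in np.arange(0,360,3):
    d=np.array([np.cos(np.radians(a)),np.sin(np.radians(a))]);rs=np.arange(38,52,.25)
    X=(c0+np.outer(rs,d)).astype(np.float32)
    pr=cv2.remap(cv2.GaussianBlur(hsv,(3,3),0),X[None,:,0],X[None,:,1],1)[0]
    dg=pr[4:]-pr[:-4];i=np.argmax(dg)
    if dg[i]>12: P.append(onplane(s,*map(float,X[i+2]),.005,True)[:2])
print("lid",len(P),circ(P),circ(P,.068))
T=R.from_quat(o["ee_rot"]).as_matrix();print(T.round(3))
```

```text
[314 169  22  22 395] [324.42025316 179.56708861]
cap (array([ 0.498 , -0.2025,  0.015 ]), np.float64(0.0003))
knob 44 (array([ 0.4963, -0.2007,  0.0264]), np.float64(0.0004)) (array([ 0.4966, -0.201 ]), np.float64(0.0004))
lid 110 (array([ 0.4974, -0.2017,  0.0681]), np.float64(0.0004)) (array([ 0.4974, -0.2017]), np.float64(0.0004))
[[-0.762  0.648  0.012]
 [ 0.648  0.762  0.006]
 [-0.005  0.013 -1.   ]]
```

```bash
cat >> h.py <<'E'
def plan(p,yaw=None):
    o=get_obs();Rc=R.from_quat(o["ee_rot"]);T=Rc.as_matrix()
    y=T[:,1]; yaw=np.arctan2(y[1],y[0]) if yaw is None else yaw
    yv=np.array([np.cos(yaw),np.sin(yaw),0]);zv=np.array([0,0,-1.]);xv=np.cross(yv,zv)
    G=R.from_matrix(np.c_[xv,yv,zv])
    print("t",o["time_s"],"pos",o["ee_pos"].round(4),"j",o["joints"].round(2),"F",o["wrist_force"].round(1),"Tq",o["wrist_torque"].round(2),"w",round(o["gripper_width"],4),"yaw",round(yaw,3),"tilt z",T[:2,2].round(4))
    print("dp mm",(T.T@(np.asarray(p)-o["ee_pos"])*1000).round(1),"twist",(Rc.inv()*G).as_rotvec().round(3))
E
python3 -c "
from h import *
plan([.4974,-.2018,.014])"
```

```text
t 3.0 pos [ 0.4795 -0.1928  0.251 ] j [-0.49 -0.22  1.86  0.01  1.49 -1.36] F [ 0.3 -0.1  0. ] Tq [ 0.01 -0.05  0.  ] w 0.095 yaw 0.866 tilt z [0.0119 0.0065]
dp mm [-18.3   1.7 237.1] twist [ 0.013  0.005 -0.   ]
```

>>> {"fn": "send_rows", "kwargs": {"dp": [[-9,1,25],[-9,1,35],[0,0,40],[0,0,40],[0,0,30]], "twist": [[0.013,0.005,0],[0,0,0],[0,0,0],[0,0,0],[0,0,0]]}}

```text
time_s: 3.42
ee_pos: [0.5082, -0.2031, 0.0921]
ee_rot: [0.336, 0.942, -0.002, 0.015]
wrist_force: [-0.4, -1.1, -0.6]
gripper_width: 0.095
```

```bash
python3 -c "
from h import *
plan([.4974,-.2018,.014])
s=snapshot('wrist');cv2.imwrite('pics/w3.png',s['img'])"
```

```text
t 3.4167 pos [ 0.5082 -0.2031  0.0921] j [-0.48 -0.05  1.98  0.    1.18 -1.36] F [-0.4 -1.1 -0.6] Tq [-0.    0.04 -0.02] w 0.095 yaw 0.885 tilt z [ 0.0276 -0.0139]
dp mm [11.6 -6.4 77.7] twist [ 0.007  0.03  -0.   ]
```

View pics/w3.png

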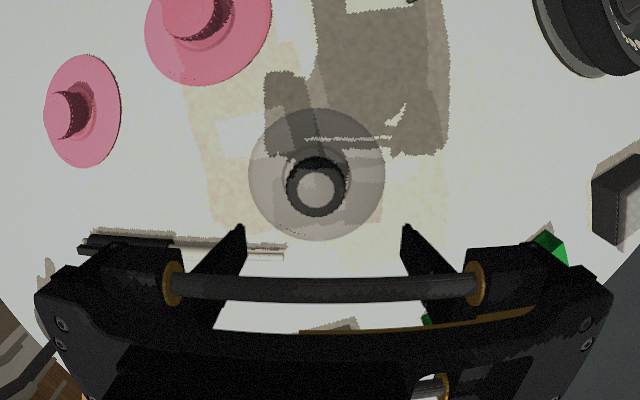

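>>> {"fn": "send_rows", "kwargs": {"dp": [[6,-3,20],[5,-3,20],[0,0,12],[0,0,6],[0,0,0]], "twist": [[0.007,0.03,0],[0,0,0],[0,0,0],[0,0,0],[0,0,0]]}}

```text
time_s: 3.88
ee_pos: [0.4943, -0.195, 0.0279]
ee_rot: [0.33, 0.944, 0.001, -0.005]
wrist_force: [-0.3, 0.2, 0.7]
gripper_width: 0.0951
```

```bash
python3 -c "
from h import *
plan([.4974,-.2018,.014])
s=snapshot('wrist');cv2.imwrite('pics/w4.png',s['img'])"
```

```text
t 3.8833 pos [ 0.4943 -0.195   0.0279] j [-0.48  0.02  2.03  0.    1.1  -1.38] F [-0.3  0.2  0.7] Tq [-0.03 -0.01 -0.05] w 0.0951 yaw 0.898 tilt z [-0.0093  0.0054]
dp mm [-6.8 -3.3 13.9] twist [-0.002 -0.011 -0.   ]
```

View pics/w4.png

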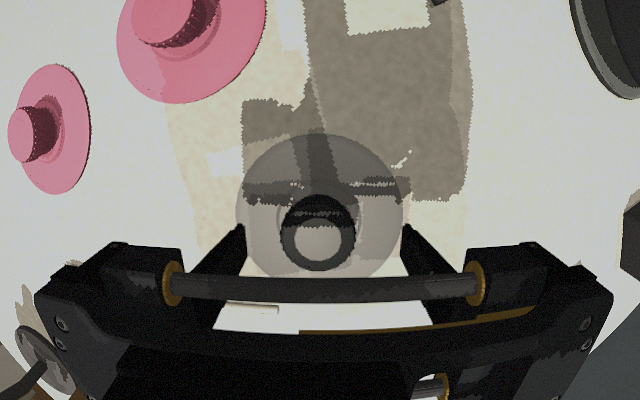

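>>> {"fn": "send_rows", "kwargs": {"dp": [[-6,-3,5],[-1,0,5],[0,0,3],[0,0,0],[0,0,0]], "twist": [[-0.002,-0.011,0],[0,0,0],[0,0,0],[0,0,0],[0,0,0]]}}

```text
time_s: 4.35
ee_pos: [0.5039, -0.2051, 0.021]
ee_rot: [0.33, 0.944, -0.001, 0.007]
wrist_force: [-0.3, 0.6, 1.0]
gripper_width: 0.0951
```

```bash
python3 -c "
from h import *
plan([.4974,-.2018,.014])
s=snapshot('wrist');cv2.imwrite('pics/w5.png',s['img'])
print(proj(s,[.4974,-.2018,.042],True),proj(s,[.4974,-.2018,.005],True))"
```

```text
t 4.35 pos [ 0.5039 -0.2051  0.021 ] j [-0.49  0.04  2.03  0.    1.06 -1.38] F [-0.3  0.6  1. ] Tq [-0.03 -0.01 -0.04] w 0.0951 yaw 0.899 tilt z [ 0.0127 -0.0063]
dp mm [ 7.2 -1.5  6.9] twist [ 0.003  0.014 -0.   ]
[320.21899064 223.99575991] [320.51049178 205.09477005]
```

View pics/w5.png

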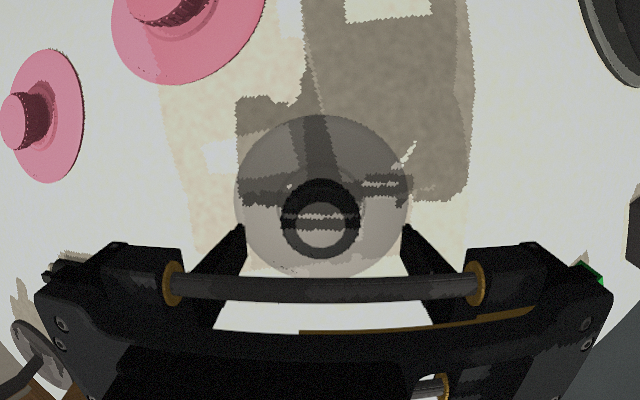

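>>> {"fn": "send_rows", "kwargs": {"dp": [[3,-1,3],[1,0,2],[0,0,1],[0,0,0],[0,0,0]], "twist": [[0.001,0.007,0],[0,0,0],[0,0,0],[0,0,0],[0,0,0]]}}

```text
time_s: 4.82
ee_pos: [0.4998, -0.2033, 0.0148]
ee_rot: [0.33, 0.944, -0.0, 0.003]
wrist_force: [0.2, 0.5, 0.5]
gripper_width: 0.095
```

```bash
python3 -c "
from h import *
plan([.4974,-.2018,.014])"
```

```text
t 4.8167 pos [ 0.4998 -0.2033  0.0148] j [-0.49  0.04  2.03  0.    1.06 -1.39] F [0.2 0.5 0.5] Tq [-0.02  0.03  0.02] w 0.095 yaw 0.899 tilt z [ 0.0063 -0.0025]
dp mm [ 2.8 -0.3  0.7] twist [ 0.002  0.006 -0.   ]
```

>>> {"fn": "send_rows", "kwargs": {"dp": [[2,0,0],[0.5,0,0],[0,0,0],[0,0,0],[0,0,0]], "twist": [[0.001,0.005,0],[0,0,0],[0,0,0],[0,0,0],[0,0,0]]}}

```text
time_s: 5.23
ee_pos: [0.4977, -0.2015, 0.0148]
ee_rot: [0.329, 0.944, 0.0, 0.001]
wrist_force: [0.3, -0.1, 0.6]
gripper_width: 0.095
```

```bash
python3 -c "
from h import *
plan([.4974,-.2018,.014])
s=snapshot('wrist');
import pickle;pickle.dump((s,get_obs()),open('w6.pkl','wb'))
cv2.imwrite('pics/w6.png',cv2.resize(s['img'][100:300,220:430],None,fx=3,fy=3))
print(proj(s,[.4974,-.2018,.042],True))"
```

```text
t 5.2333 pos [ 0.4977 -0.2015  0.0148] j [-0.49  0.04  2.04  0.    1.07 -1.38] F [ 0.3 -0.1  0.6] Tq [-0.07 -0.04 -0.02] w 0.095 yaw 0.899 tilt z [0.0014 0.0001]
dp mm [ 0.  -0.4  0.8] twist [ 0.001  0.001 -0.   ]
[321.82647921 237.6815772 ]
```

View pics/w6.png

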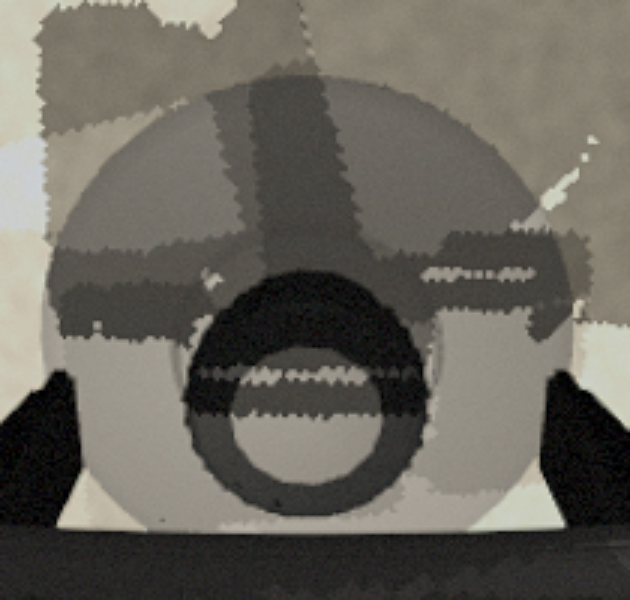

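>>> {"fn": "send_rows", "kwargs": {"dp": [[0,0,0],[0,0,0],[0,0,0],[0,0,0],[0,0,0]], "twist": [[0,0,0],[0,0,0],[0,0,0],[0,0,0],[0,0,0]], "claw": 30, "force": 30}}

```text
time_s: 5.7
ee_pos: [0.4978, -0.2016, 0.015]
ee_rot: [0.33, 0.944, 0.0, 0.001]
wrist_force: [0.2, -0.1, -1.0]
gripper_width: 0.0674
```

>>> {"fn": "send_rows", "kwargs": {"dp": [[0,0,0],[0,0,-4],[0,0,-6],[0,0,-8],[0,0,-8]], "twist": [[0,0,0],[0,0,0],[0,0,0],[0,0,0],[0,0,0]]}}

```text
time_s: 6.12
ee_pos: [0.4963, -0.2008, 0.041]
ee_rot: [0.33, 0.944, 0.001, -0.001]
wrist_force: [-0.5, -1.0, 0.3]
gripper_width: 0.0341
```

```bash
python3 -c "
from h import *
plan([.4974,-.2018,.24])"
```

```text
t 6.1167 pos [ 0.4963 -0.2008  0.041 ] j [-0.49  0.    2.02  0.    1.12 -1.38] F [-0.5 -1.   0.3] Tq [ 0.02 -0.04 -0.03] w 0.0341 yaw 0.899 tilt z [-0.002   0.0018]
dp mm [  -0.9   -0.  -199. ] twist [ 0.    -0.003  0.   ]
```

>>> {"fn": "send_rows", "kwargs": {"dp": [[0,0,-20],[0,0,-30],[0,0,-25],[0,0,0],[0,0,0]], "twist": [[0,0,0],[0,0,0],[0,0,0],[0,0,0],[0,0,0]], "claw": 95}}

```text
time_s: 6.53
ee_pos: [0.4975, -0.2015, 0.1249]
ee_rot: [0.33, 0.944, 0.0, 0.001]
wrist_force: [-0.5, -0.2, -0.4]
gripper_width: 0.0622
```

```bash
python3 -c "
from h import *
plan([.4974,-.2018,.014])
s=snapshot('wrist');
import pickle;pickle.dump((s,get_obs()),open('w7.pkl','wb'))
cv2.imwrite('pics/w7.png',s['img'])
print(proj(s,[.4974,-.2018,.042],True))"
```

```text
t 6.5333 pos [ 0.4975 -0.2015  0.1249] j [-0.49 -0.09  1.96  0.    1.27 -1.38] F [-0.5 -0.2 -0.4] Tq [-0.02  0.03  0.04] w 0.0622 yaw 0.899 tilt z [ 0.0028 -0.0007]
dp mm [  0.2  -0.4 110.9] twist [ 0.001  0.003 -0.   ]
[322.27198812 190.46100896]
```

View pics/w7.png

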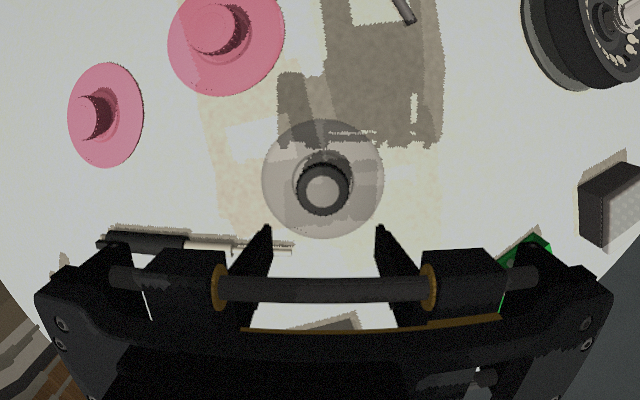

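>>> {"fn": "send_rows", "kwargs": {"dp": [[0,0,0],[0,0,20],[0,0,20],[0,0,20],[0,0,10]], "twist": [[0,0,0],[0,0,0],[0,0,0],[0,0,0],[0,0,0]], "claw": 80}}

```text
time_s: 7.0
ee_pos: [0.4982, -0.2019, 0.0521]
ee_rot: [0.33, 0.944, -0.0, 0.003]
wrist_force: [0.1, 0.1, -0.9]
gripper_width: 0.0798
```

```bash
python3 -c "
from h import *
plan([.4974,-.2018,.014])"
```

```text
t 7.0 pos [ 0.4982 -0.2019  0.0521] j [-0.49 -0.01  2.02  0.    1.13 -1.38] F [ 0.1  0.1 -0.9] Tq [-0.04  0.03  0.05] w 0.0798 yaw 0.899 tilt z [ 0.0048 -0.0017]
dp mm [ 0.9 -0.5 38.1] twist [ 0.002  0.005 -0.   ]
```

>>> {"fn": "send_rows", "kwargs": {"dp": [[0,0,15],[0,0,12],[0,0,7],[0,0,2],[0,0,0]], "twist": [[0,0.003,0],[0,0,0],[0,0,0],[0,0,0],[0,0,0]]}}

```text
time_s: 7.42
ee_pos: [0.4932, -0.1991, 0.0068]
ee_rot: [0.33, 0.944, 0.001, -0.005]
wrist_force: [-0.6, 0.0, 1.6]
gripper_width: 0.0798
```

```bash
python3 -c "
from h import *
plan([.4974,-.2018,.014])"
```

```text
t 7.4167 pos [ 0.4932 -0.1991  0.0068] j [-0.49  0.05  2.04  0.    1.06 -1.39] F [-0.6  0.   1.6] Tq [-0.06 -0.03  0.08] w 0.0798 yaw 0.899 tilt z [-0.0094  0.0063]
dp mm [-4.9  0.6 -7.3] twist [-0.001 -0.011 -0.   ]
```

>>> {"fn": "send_rows", "kwargs": {"dp": [[-2,0,-4],[-1,0,-2],[0,0,0],[0,0,0],[0,0,0]], "twist": [[0,-0.006,0],[0,0,0],[0,0,0],[0,0,0],[0,0,0]]}}

```text
time_s: 7.83
ee_pos: [0.4984, -0.2026, 0.017]
ee_rot: [0.33, 0.944, -0.0, 0.001]
wrist_force: [-0.3, 0.3, 0.7]
gripper_width: 0.0801
```

```bash
python3 -c "
from h import *
plan([.4974,-.2018,.014])"
```

```text
t 7.8333 pos [ 0.4984 -0.2026  0.017 ] j [-0.49  0.04  2.03  0.    1.07 -1.39] F [-0.3  0.3  0.7] Tq [-0.02  0.02 -0.02] w 0.0801 yaw 0.899 tilt z [ 0.0013 -0.0007]
dp mm [ 1.3 -0.   3. ] twist [ 0.     0.001 -0.   ]
```

>>> {"fn": "send_rows", "kwargs": {"dp": [[0.8,0,2],[0,0,0],[0,0,0],[0,0,0],[0,0,0]], "twist": [[0,0,0],[0,0,0],[0,0,0],[0,0,0],[0,0,0]], "claw": 45}}

```text
time_s: 8.25
ee_pos: [0.4986, -0.2025, 0.0162]
ee_rot: [0.33, 0.944, -0.0, 0.002]
wrist_force: [-0.3, 0.0, -0.5]
gripper_width: 0.0521
```

>>> {"fn": "send_rows", "kwargs": {"dp": [[0,0,0],[0,0,0],[0,0,0],[0,0,0],[0,0,0]], "twist": [[0,0,0],[0,0,0],[0,0,0],[0,0,0],[0,0,0]]}}

```text
time_s: 8.67
ee_pos: [0.4983, -0.2023, 0.0158]
ee_rot: [0.33, 0.944, -0.0, 0.002]
wrist_force: [0.3, 0.2, -0.3]
gripper_width: 0.0443
```

```bash
python3 -c "
from h import *
plan([.4974,-.2018,.014])"
```

```text
t 8.6667 pos [ 0.4983 -0.2023  0.0158] j [-0.49  0.04  2.04  0.    1.07 -1.38] F [ 0.3  0.2 -0.3] Tq [-0.03 -0.04 -0.  ] w 0.0443 yaw 0.899 tilt z [ 0.0029 -0.0015]
dp mm [ 1.  -0.2  1.8] twist [ 0.001  0.003 -0.   ]
```

```bash
python3 -c "
from h import *
for n in ['wrist','side']:
    s=snapshot(n);cv2.imwrite('pics/x_%s.png'%n,s['img'] if n=='wrist' else cv2.resize(s['img'][150:330,270:490],None,fx=3.5,fy=3.5))
print(get_obs()['gripper_width'])"
```

```text
0.0452984272985229
```

View pics/x_wrist.png

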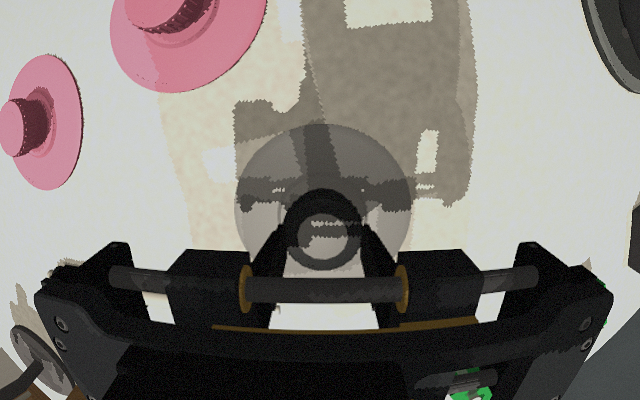

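View pics/x_side.png

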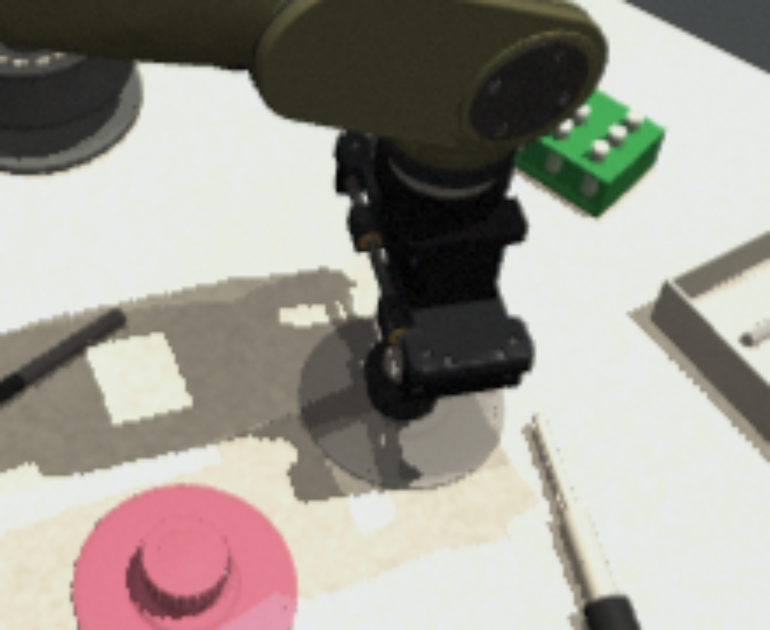

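```bash
python3 -c "
from h import *
s=snapshot('wrist');o=get_obs();T=R.from_quat(o['ee_rot']).as_matrix()
for d in ([0,0,0],[0,0,-.019],[0,.0225,0],[0,.0225,-.019],[.01,.0225,0],[-.01,.0225,0]): print(d,proj(s,o['ee_pos']+T@np.array(d),True))
E=s['extrinsics'];c=-E[:3,:3].T@E[:3,3];print('cam in tool',T.T@(c-o['ee_pos']),(T.T@E[:3,:3].T).round(3))
cv2.imwrite('pics/x2.png',cv2.resize(s['img'][170:330,200:440],None,fx=3.3,fy=3.3))
"
```

```text
[0, 0, 0] [322.51310276 221.96202388]
[0, 0, -0.019] [322.45585079 232.55598609]
[0, 0.0225, 0] [354.14403891 221.87400075]
[0, 0.0225, -0.019] [356.85606681 232.41001315]
[0.01, 0.0225, 0] [354.60462824 208.58529441]
[-0.01, 0.0225, 0] [353.66100868 234.73321176]
cam in tool [ 0.08005801  0.00045288 -0.20477374] [[ 0.    -0.96  -0.281]
 [ 1.     0.     0.   ]
 [-0.    -0.281  0.96 ]]
```

View pics/x2.png

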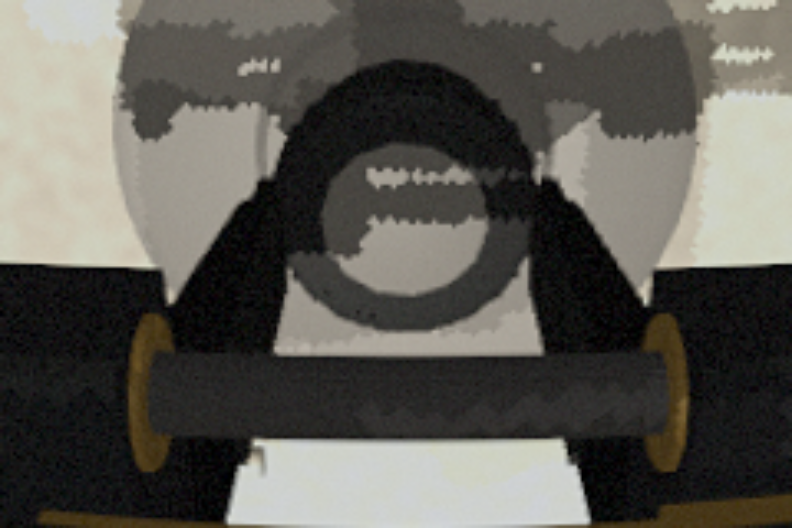

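>>> {"fn": "send_rows", "kwargs": {"dp": [[0,0,0],[0,0,0],[0,0,0],[0,0,0],[0,0,0]], "twist": [[0,0,0],[0,0,0],[0,0,0],[0,0,0],[0,0,0]], "claw": 20, "force": 30}}

```text
time_s: 9.23
ee_pos: [0.4983, -0.2024, 0.0158]
ee_rot: [0.33, 0.944, -0.0, 0.002]
wrist_force: [-0.4, -0.3, 0.1]
gripper_width: 0.0215
```

```bash
python3 -c "
from h import *
plan([.4974,-.2018,.014])
s=snapshot('wrist')
cv2.imwrite('pics/x3.png',cv2.resize(s['img'][170:330,200:440],None,fx=3.3,fy=3.3))
"
```

```text
t 9.2333 pos [ 0.4983 -0.2024  0.0158] j [-0.49  0.04  2.04  0.    1.07 -1.38] F [-0.4 -0.3  0.1] Tq [-0.05  0.03  0.02] w 0.0215 yaw 0.899 tilt z [ 0.0029 -0.0015]
dp mm [ 1.1 -0.2  1.8] twist [ 0.001  0.003 -0.   ]
```

View pics/x3.png

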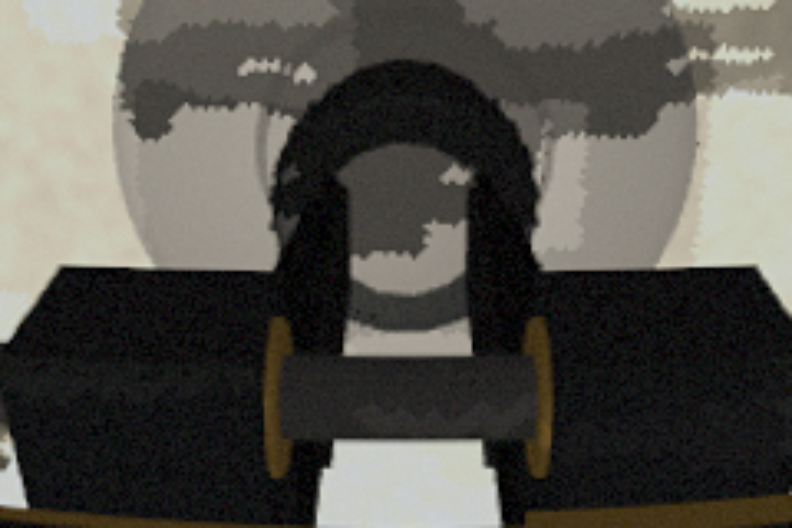

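```bash
python3 -c "
from h import *
s=snapshot('side');o=get_obs()
for p in (o['ee_pos'],o['ee_pos']+[0,0,.03],[.4974,-.2018,.042],[.4974,-.2018,.032]): print(proj(s,p))
im=cv2.resize(s['img'][200:300,340:460],None,fx=6,fy=6,interpolation=cv2.INTER_CUBIC)
im=(255*(im/255.)**.45).astype(np.uint8)
cv2.imwrite('pics/x4.png',im)
"
```

```text
[384.45733961 259.34393516]
[385.85467738 251.90608009]
[385.2134804  253.00008865]
[384.74672956 255.50287729]
```

View pics/x4.png

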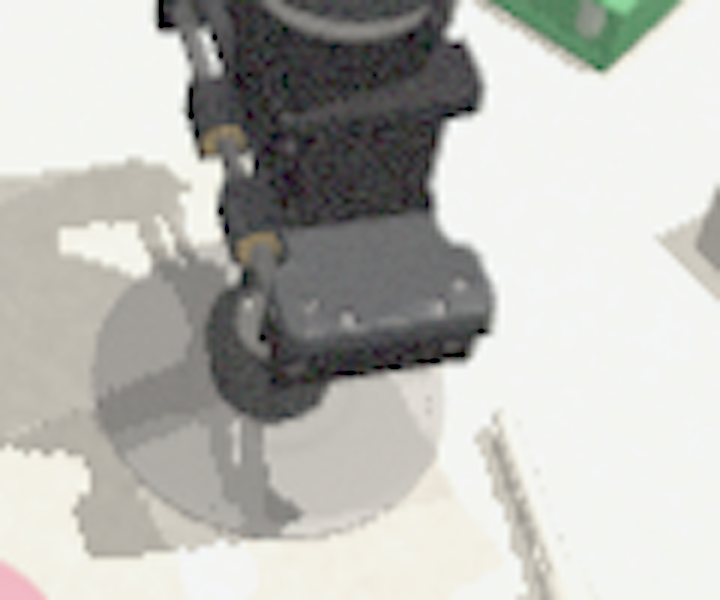

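>>> {"fn": "send_rows", "kwargs": {"dp": [[1,0,0],[0,0,0],[0,0,0],[0,0,0],[0,0,0]], "twist": [[0,0.002,0],[0,0,0],[0,0,0],[0,0,0],[0,0,0]], "claw": 75}}

```text
time_s: 9.75
ee_pos: [0.4975, -0.2017, 0.0158]
ee_rot: [0.33, 0.944, 0.0, 0.001]
wrist_force: [-0.9, -0.6, -0.1]
gripper_width: 0.0479
```

>>> {"fn": "send_rows", "kwargs": {"dp": [[0,0,0],[0,0,0],[0,0,0],[0,0,0],[0,0,0]], "twist": [[0,0,0],[0,0,0],[0,0,0],[0,0,0],[0,0,0]]}}

```text
time_s: 10.17
ee_pos: [0.4975, -0.2017, 0.0159]
ee_rot: [0.33, 0.944, 0.0, 0.001]
wrist_force: [0.0, 0.2, 0.8]
gripper_width: 0.074
```

```bash
python3 -c "
from h import *
plan([.4974,-.2018,.014])
s=snapshot('side');w=snapshot('wrist');o=get_obs()
T=R.from_quat(o['ee_rot']).as_matrix();w2=o['gripper_width']/2
for sg in (1,-1):
  for z in (0,-.019,-.035): 
    p=o['ee_pos']+T@np.array([0,sg*w2,z]); print(sg,z,'side crop',((proj(s,p)-[340,200])*6).round(),'wrist crop',((proj(w,p,True)-[200,170])*3.3).round())
im=cv2.resize(s['img'][200:300,340:460],None,fx=6,fy=6,interpolation=cv2.INTER_CUBIC)
im=(255*(im/255.)**.45).astype(np.uint8)
cv2.imwrite('pics/x5.png',im)
im=(255*(cv2.resize(w['img'][170:330,200:440],None,fx=3.3,fy=3.3)/255.)**.45).astype(np.uint8)
cv2.imwrite('pics/x6.png',im)
"
```

```text
t 10.1667 pos [ 0.4975 -0.2017  0.0159] j [-0.49  0.04  2.04  0.    1.07 -1.38] F [0.  0.2 0.8] Tq [-0.01 -0.04 -0.05] w 0.074 yaw 0.899 tilt z [ 0.0013 -0.0002]
dp mm [-0.  -0.2  1.9] twist [ 0.001  0.001 -0.   ]
1 0 side crop [239. 277.] wrist crop [577. 171.]
1 -0.019 side crop [244. 249.] wrist crop [592. 205.]
1 -0.035 side crop [248. 224.] wrist crop [606. 239.]
-1 0 side crop [290. 440.] wrist crop [232. 171.]
-1 -0.019 side crop [296. 412.] wrist crop [216. 205.]
-1 -0.035 side crop [301. 389.] wrist crop [202. 239.]
```

View pics/x5.png

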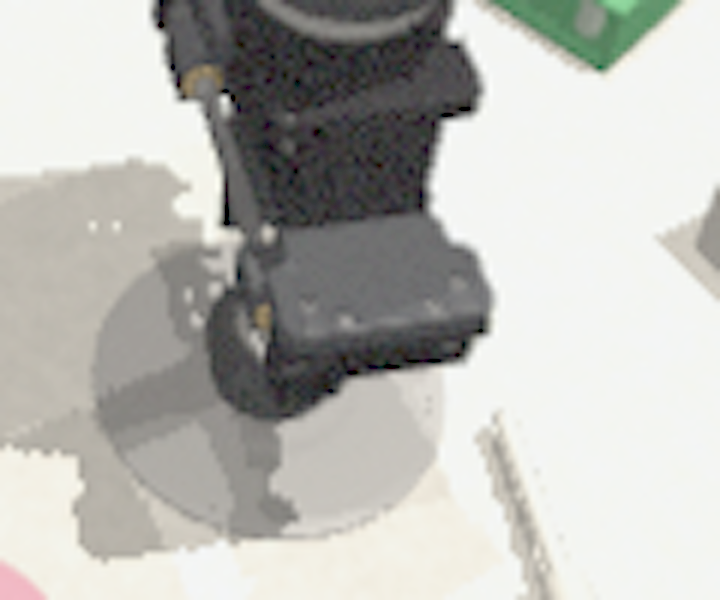

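View pics/x6.png

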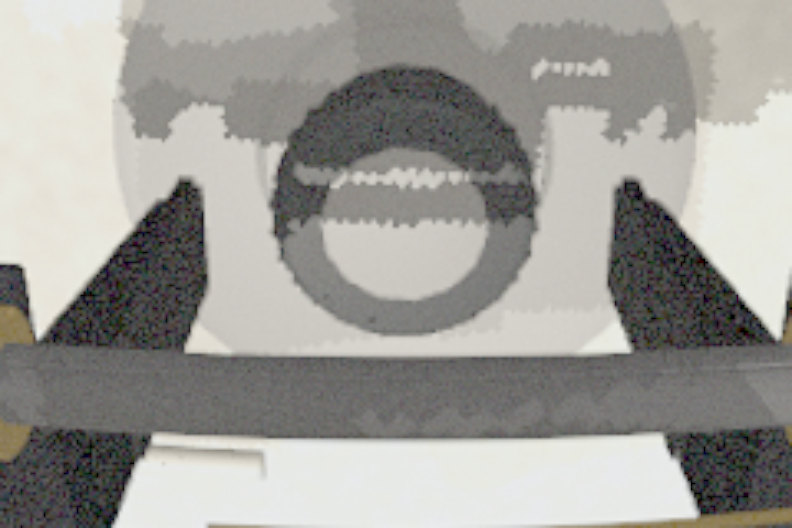

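```bash
python3 -c "
import cell
print([n for n in dir(cell) if not n.startswith('__')])
print(getattr(cell,'tcp_to_grasp',None))"
```

```text
['Unreachable', 'get_obs', 'sign_off', 'snapshot', 'tcp_to_grasp']
0.0188
```

>>> {"fn": "send_rows", "kwargs": {"dp": [[0,0,3],[0,0,3],[0,0,2],[0,0,0],[0,0,0]], "twist": [[0,0,0],[0,0,0],[0,0,0],[0,0,0],[0,0,0]]}}

```text
time_s: 10.68
ee_pos: [0.4973, -0.2016, 0.0067]
ee_rot: [0.33, 0.944, 0.0, 0.0]
wrist_force: [-0.4, 0.2, -0.1]
gripper_width: 0.0746
```

```bash
python3 -c "
from h import *
plan([.4974,-.2018,-.019])"
```

```text
t 10.6833 pos [ 0.4973 -0.2016  0.0067] j [-0.49  0.05  2.04  0.    1.05 -1.38] F [-0.4  0.2 -0.1] Tq [-0.01 -0.06 -0.  ] w 0.0746 yaw 0.899 tilt z [0.0008 0.    ]
dp mm [-0.2 -0.1 25.7] twist [ 0.001  0.001 -0.   ]
```

>>> {"fn": "send_rows", "kwargs": {"dp": [[0,0,2],[0,0,2],[0,0,2],[0,0,0],[0,0,0]], "twist": [[0,0,0],[0,0,0],[0,0,0],[0,0,0],[0,0,0]]}}

```text
time_s: 11.1
ee_pos: [0.4972, -0.2015, -0.0001]
ee_rot: [0.33, 0.944, 0.0, 0.0]
wrist_force: [-0.1, -0.5, 0.0]
gripper_width: 0.0751
```

```bash
python3 -c "
from h import *
plan([.4974,-.2018,-.019])"
```

```text
t 11.1 pos [ 4.972e-01 -2.015e-01 -1.000e-04] j [-0.49  0.06  2.04  0.    1.04 -1.38] F [-0.1 -0.5  0. ] Tq [ 0.   -0.01 -0.  ] w 0.0751 yaw 0.899 tilt z [0.0005 0.0002]
dp mm [-0.3 -0.1 18.9] twist [ 0.  0. -0.]
```

>>> {"fn": "send_rows", "kwargs": {"dp": [[0,0,3],[0,0,3],[0,0,2],[0,0,0],[0,0,0]], "twist": [[0,0,0],[0,0,0],[0,0,0],[0,0,0],[0,0,0]]}}

```text
time_s: 11.52
ee_pos: [0.4972, -0.2015, -0.009]
ee_rot: [0.33, 0.944, 0.0, 0.0]
wrist_force: [1.0, 0.0, 0.3]
gripper_width: 0.0749
```

```bash
python3 -c "
from h import *
plan([.4974,-.2018,-.019])
s=snapshot('side')
im=cv2.resize(s['img'][200:300,340:460],None,fx=6,fy=6,interpolation=cv2.INTER_CUBIC)
cv2.imwrite('pics/x7.png',(255*(im/255.)**.45).astype(np.uint8))
"
```

```text
t 11.5167 pos [ 0.4972 -0.2015 -0.009 ] j [-0.49  0.07  2.05  0.    1.02 -1.38] F [1.  0.  0.3] Tq [-0.03 -0.02  0.06] w 0.0749 yaw 0.899 tilt z [0.0006 0.0002]
dp mm [-0.3 -0.1 10. ] twist [ 0.  0. -0.]
```

View pics/x7.png

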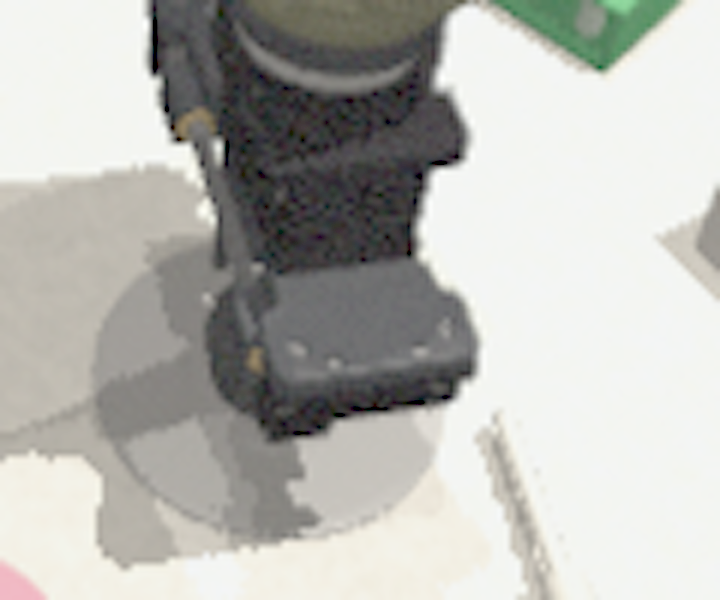

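>>> {"fn": "send_rows", "kwargs": {"dp": [[0,0,3],[0,0,2],[0,0,1],[0,0,0],[0,0,0]], "twist": [[0,0,0],[0,0,0],[0,0,0],[0,0,0],[0,0,0]]}}

```text
time_s: 11.98
ee_pos: [0.4973, -0.2016, -0.0155]
ee_rot: [0.33, 0.944, 0.0, 0.0]
wrist_force: [0.2, 0.6, 0.2]
gripper_width: 0.075
```

```bash
python3 -c "
from h import *
plan([.4974,-.2018,-.022])
w=snapshot('wrist')
im=(255*(cv2.resize(w['img'][170:330,200:440],None,fx=3.3,fy=3.3)/255.)**.45).astype(np.uint8)
cv2.imwrite('pics/x8.png',im)
"
```

```text
t 11.9833 pos [ 0.4973 -0.2016 -0.0155] j [-0.49  0.08  2.05  0.    1.01 -1.38] F [0.2 0.6 0.2] Tq [ 0.02 -0.06  0.03] w 0.075 yaw 0.899 tilt z [0.0008 0.0001]
dp mm [-0.2 -0.1  6.5] twist [ 0.001  0.001 -0.   ]
```

View pics/x8.png

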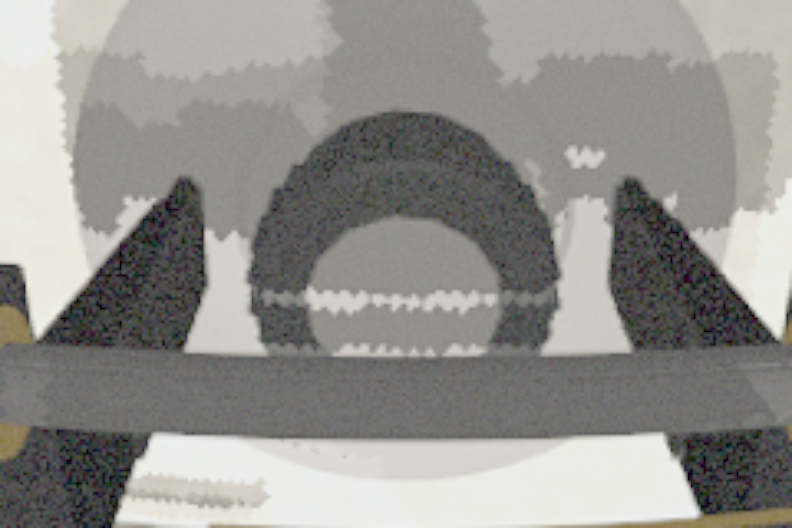

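>>> {"fn": "send_rows", "kwargs": {"dp": [[0,0,2],[0,0,2],[0,0,1],[0,0,0],[0,0,0]], "twist": [[0,0,0],[0,0,0],[0,0,0],[0,0,0],[0,0,0]]}}

```text
time_s: 12.45
ee_pos: [0.4975, -0.2016, -0.0208]
ee_rot: [0.329, 0.944, 0.0, 0.001]
wrist_force: [-0.1, 0.2, 0.9]
gripper_width: 0.0752
```

```bash
python3 -c "
from h import *
plan([.4974,-.2018,-.022])
"
```

```text
t 12.45 pos [ 0.4975 -0.2016 -0.0208] j [-0.49  0.09  2.05  0.    1.   -1.38] F [-0.1  0.2  0.9] Tq [-0.04 -0.   -0.05] w 0.0752 yaw 0.899 tilt z [ 0.001  -0.0001]
dp mm [-0.1 -0.2  1.2] twist [ 0.001  0.001 -0.   ]
```

>>> {"fn": "send_rows", "kwargs": {"dp": [[0,0,1],[0,0,0],[0,0,0],[0,0,0],[0,0,0]], "twist": [[0,0,0],[0,0,0],[0,0,0],[0,0,0],[0,0,0]], "claw": 20, "force": 25}}

```text
time_s: 12.87
ee_pos: [0.4975, -0.2017, -0.0219]
ee_rot: [0.33, 0.944, 0.0, 0.001]
wrist_force: [0.1, 0.2, -0.2]
gripper_width: 0.0513
```

>>> {"fn": "send_rows", "kwargs": {"dp": [[0,0,0],[0,0,0],[0,0,0],[0,0,0],[0,0,0]], "twist": [[0,0,0],[0,0,0],[0,0,0],[0,0,0],[0,0,0]]}}

```text
time_s: 13.28
ee_pos: [0.4974, -0.2017, -0.0219]
ee_rot: [0.329, 0.944, 0.0, 0.001]
wrist_force: [-0.0, -0.8, -1.0]
gripper_width: 0.0514
```

```bash
python3 -c "
from h import *
plan([.4974,-.2018,-.022])
w=snapshot('wrist')
im=(255*(cv2.resize(w['img'][170:330,200:440],None,fx=3.3,fy=3.3)/255.)**.45).astype(np.uint8)
cv2.imwrite('pics/x9.png',im)
"
```

```text
t 13.2833 pos [ 0.4974 -0.2017 -0.0219] j [-0.49  0.09  2.05  0.    1.   -1.38] F [-0.  -0.8 -1. ] Tq [-0.08 -0.01  0.06] w 0.0514 yaw 0.899 tilt z [ 0.0011 -0.0003]
dp mm [-0.  -0.1  0.1] twist [ 0.     0.001 -0.   ]
```

View pics/x9.png

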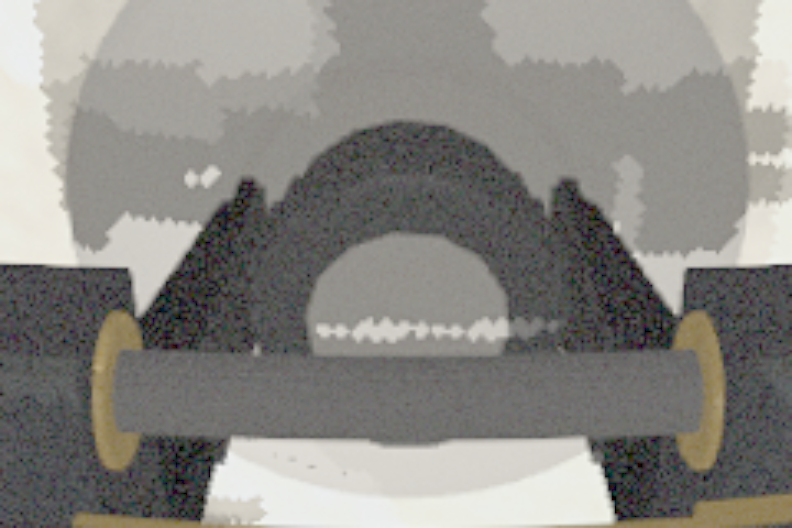

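>>> {"fn": "send_rows", "kwargs": {"dp": [[0,0,-3],[0,0,-4],[0,0,-6],[0,0,-8],[0,0,-8]], "twist": [[0,0,0],[0,0,0],[0,0,0],[0,0,0],[0,0,0]]}}

```text
time_s: 13.75
ee_pos: [0.4953, -0.2005, 0.0065]
ee_rot: [0.33, 0.944, 0.001, -0.002]
wrist_force: [-0.2, -0.1, -3.6]
gripper_width: 0.0519
```

>>> {"fn": "send_rows", "kwargs": {"dp": [[0,0,-10],[0,0,-12],[0,0,-10],[0,0,-5],[0,0,0]], "twist": [[0,0,0],[0,0,0],[0,0,0],[0,0,0],[0,0,0]]}}

```text
time_s: 14.17
ee_pos: [0.4958, -0.2007, 0.05]
ee_rot: [0.329, 0.944, 0.0, -0.001]
wrist_force: [1.0, 0.4, -3.1]
gripper_width: 0.0512
```

```bash
python3 -c "
from h import *
plan([.5327,.1848,.17])
w=snapshot('wrist');cv2.imwrite('pics/y1.png',w['img'])
s=snapshot('side')
cv2.imwrite('pics/y1s.png',cv2.resize(s['img'][160:310,300:500],None,fx=3.5,fy=3.5,interpolation=cv2.INTER_CUBIC))
"
```

```text
t 14.1667 pos [ 0.4958 -0.2007  0.05  ] j [-0.49 -0.01  2.02  0.    1.13 -1.38] F [ 1.   0.4 -3.1] Tq [ 0.01 -0.03 -0.01] w 0.0512 yaw 0.899 tilt z [-0.0013  0.0013]
dp mm [ 211.2  324.8 -119.6] twist [ 0.    -0.002  0.   ]
```

View pics/y1s.png

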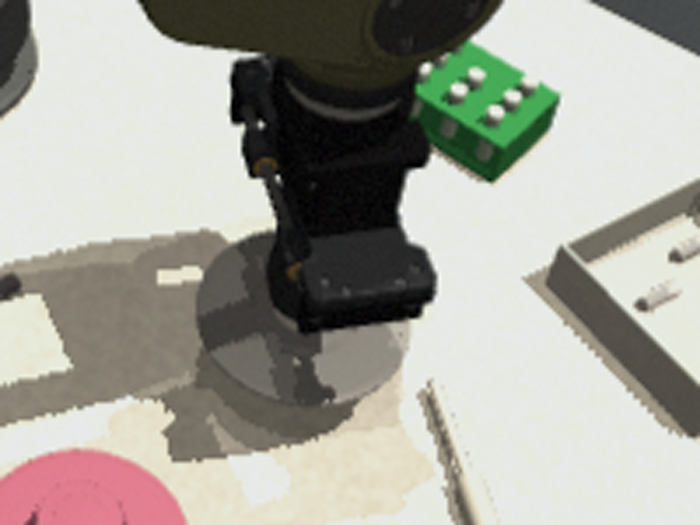

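View pics/y1.png

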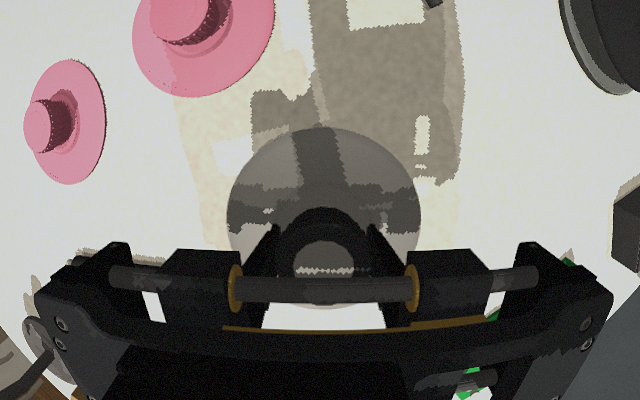

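>>> {"fn": "send_rows", "kwargs": {"dp": [[0,0,-25],[0,0,-38],[0,0,-30],[8,12,-20],[16,25,0]], "twist": [[0,0,0],[0,0,0],[0,0,0],[0,0,0],[0,0,0]]}}

```text
time_s: 14.68
ee_pos: [0.495, -0.1572, 0.1593]
ee_rot: [0.332, 0.943, 0.001, -0.009]
wrist_force: [1.9, 0.2, -3.0]
gripper_width: 0.0517
```

>>> {"fn": "send_rows", "kwargs": {"dp": [[20,30,0],[20,30,0],[20,30,0],[20,30,0],[20,30,0]], "twist": [[0,0,0],[0,0,0],[0,0,0],[0,0,0],[0,0,0]]}}

```text
time_s: 15.1
ee_pos: [0.5111, 0.0266, 0.16]
ee_rot: [0.336, 0.942, 0.0, -0.008]
wrist_force: [1.8, -0.4, -3.2]
gripper_width: 0.0517
```

>>> {"fn": "send_rows", "kwargs": {"dp": [[20,30,0],[16,25,0],[10,16,0],[0,0,0],[0,0,0]], "twist": [[0,0,0],[0,0,0],[0,0,0],[0,0,0],[0,0,0]]}}

```text
time_s: 15.52
ee_pos: [0.5169, 0.1218, 0.1556]
ee_rot: [0.332, 0.943, -0.0, -0.012]
wrist_force: [-0.4, -0.9, -4.0]
gripper_width: 0.0515
```

```bash
python3 -c "
from h import *
plan([.5327,.1848,.16])
"
```

```text
t 15.5167 pos [0.5169 0.1218 0.1556] j [ 0.12 -0.11  1.93  0.01  1.35 -0.77] F [-0.4 -0.9 -4. ] Tq [-0.07 -0.01  0.01] w 0.0515 yaw 0.895 tilt z [-0.0235  0.0077]
dp mm [27.2 59.  -4.3] twist [-0.009 -0.023 -0.   ]
```

Run:
```python
from h import *
import pickle
for nm in ("top","side"):
    s=snapshot(nm);img=np.load(f"{nm}.npy")
    g=cv2.GaussianBlur(cv2.cvtColor(img,cv2.COLOR_BGR2GRAY),(3,3),0).astype(np.float32)
    def scan(center,z,r,lo,hi,sign,amin=0,amax=360):
        P=[];res=[]
        for a in np.arange(0,360,4):
            rr=np.linspace(lo,hi,80);X=np.array([proj(s,[center[0]+q*np.cos(np.radians(a)),center[1]+q*np.sin(np.radians(a)),z]) for q in rr]).astype(np.float32)
            pr=cv2.remap(g,X[None,:,0],X[None,:,1],1)[0];k=12
            d=sign*(pr[k:]-pr[:-k]);i=np.argmax(d)
            if d[i]>8:P.append([center[0]+rr[i+k//2]*np.cos(np.radians(a)),center[1]+rr[i+k//2]*np.sin(np.radians(a))])
        return P
    P=scan((.497,-.201),.005,.068,.055,.085,1);print(nm,"lid",len(P),circ(P),circ(P,.068))
    P=scan((.497,-.201),.042,.015,.008,.021,-1);print(nm,"cap",len(P),circ(P))
    P=scan((.533,.184),.095,.072,.065,.08,1);print(nm,"rim",len(P),circ(P),circ(P,.072))
    P=scan((.533,.184),.115,.0165,.008,.025,-1);print(nm,"stud",len(P),circ(P),circ(P,.0165))
im=np.load("top.npy");cv2.imwrite("pics/tr.png",cv2.resize(cv2.convertScaleAbs(im[170:235,215:290],alpha=2),None,fx=8,fy=8,interpolation=cv2.INTER_CUBIC))
```

```text
top lid 78 (array([ 0.4975, -0.2019,  0.0693]), np.float64(0.0004)) (array([ 0.497 , -0.2014]), np.float64(0.0013))
top cap 90 (array([ 0.4983, -0.203 ,  0.0156]), np.float64(0.0005))
top rim 54 (array([0.5286, 0.1794, 0.0782]), np.float64(0.0006)) (array([0.5335, 0.1842]), np.float64(0.003))
top stud 90 (array([0.5327, 0.1826, 0.0171]), np.float64(0.0006)) (array([0.5327, 0.1826]), np.float64(0.0008))
side lid 90 (array([ 0.4948, -0.2047,  0.0689]), np.float64(0.0005)) (array([ 0.4947, -0.2046]), np.float64(0.001))
side cap 90 (array([ 0.4977, -0.204 ,  0.0158]), np.float64(0.0004))
side rim 59 (array([0.5309, 0.1807, 0.0733]), np.float64(0.0014)) (array([0.5322, 0.1819]), np.float64(0.0014))
side stud 90 (array([0.5317, 0.1842, 0.018 ]), np.float64(0.0039)) (array([0.5324, 0.1848]), np.float64(0.004))
```

View pics/tr.png

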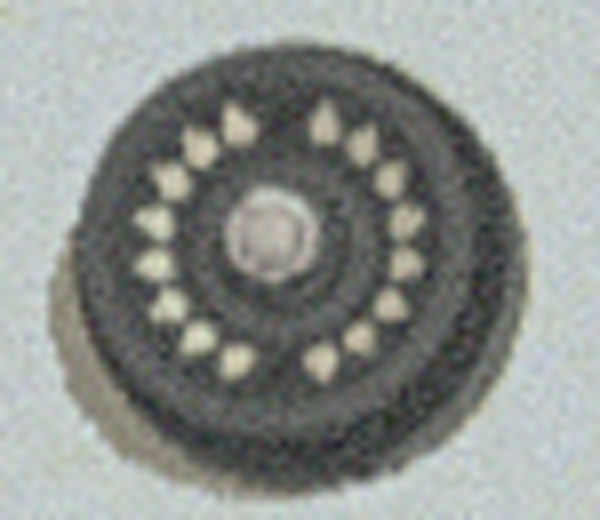

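>>> {"fn": "send_rows", "kwargs": {"dp": [[10,20,0],[9,18,0],[4,10,0],[0,0,0],[0,0,0]], "twist": [[-0.005,-0.015,0],[0,0,0],[0,0,0],[0,0,0],[0,0,0]]}}

```text
time_s: 16.03
ee_pos: [0.5298, 0.1673, 0.1542]
ee_rot: [0.337, 0.942, -0.002, -0.005]
wrist_force: [0.5, -0.2, -3.3]
gripper_width: 0.0509
```

```bash
python3 -c "
from h import *
plan([.5325,.184,.13])
"
```

```text
t 16.0333 pos [0.5298 0.1673 0.1542] j [ 0.21 -0.06  1.88  0.    1.33 -0.68] F [ 0.5 -0.2 -3.3] Tq [-0.01 -0.03 -0.01] w 0.0509 yaw 0.884 tilt z [-0.0102 -0.0013]
dp mm [ 8.3 14.8 24.2] twist [-0.007 -0.007 -0.   ]
```

>>> {"fn": "send_rows", "kwargs": {"dp": [[5,8,5],[3,6,5],[0,0,3],[0,0,0],[0,0,0]], "twist": [[-0.005,-0.005,0],[0,0,0.06],[0,0,0.08],[0,0,0],[0,0,0]]}}

```text
time_s: 16.45
ee_pos: [0.5326, 0.1804, 0.1394]
ee_rot: [0.406, 0.914, -0.001, -0.001]
wrist_force: [-0.3, -0.6, -4.4]
gripper_width: 0.0514
```

```bash
python3 -c "
from h import *
plan([.5325,.184,.12])
"
```

```text
t 16.45 pos [0.5326 0.1804 0.1394] j [ 0.23 -0.04  1.89 -0.    1.3  -0.5 ] F [-0.3 -0.6 -4.4] Tq [-0.05 -0.02  0.  ] w 0.0514 yaw 0.734 tilt z [-0.0028 -0.0017]
dp mm [ 2.7  2.4 19.4] twist [-0.003 -0.001 -0.   ]
```

Correct xy, lower a bit, and look from the side before the stud enters the hole.

>>> {"fn": "send_rows", "kwargs": {"dp": [[1.5,1.5,5],[1,0.5,5],[0,0,3],[0,0,0],[0,0,0]], "twist": [[-0.002,-0.001,0],[0,0,0],[0,0,0],[0,0,0],[0,0,0]]}}

```text
time_s: 16.87
ee_pos: [0.5321, 0.1829, 0.1247]
ee_rot: [0.405, 0.914, -0.001, 0.0]
wrist_force: [0.1, 0.0, -3.8]
gripper_width: 0.0515
```

```bash
python3 -c "
from h import *
plan([.5325,.184,.105])
s=snapshot('side')
cv2.imwrite('pics/z1s.png',cv2.resize(s['img'][70:210,200:360],None,fx=4,fy=4,interpolation=cv2.INTER_CUBIC))
w=snapshot('wrist');cv2.imwrite('pics/z1w.png',w['img'])
"
```

```text
t 16.8667 pos [0.5321 0.1829 0.1247] j [ 0.24 -0.03  1.9  -0.    1.27 -0.5 ] F [ 0.1  0.  -3.8] Tq [-0.03  0.01  0.03] w 0.0515 yaw 0.737 tilt z [-0.0005 -0.0013]
dp mm [ 0.6  1.  19.7] twist [-0.001  0.001  0.   ]
```

View pics/z1s.png

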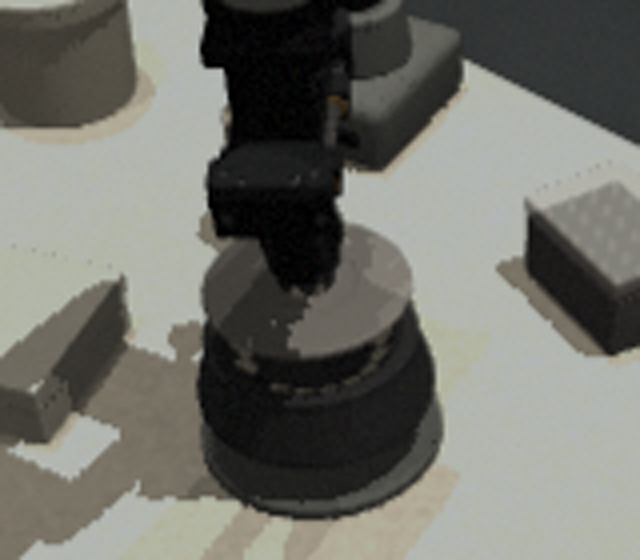

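View pics/z1w.png

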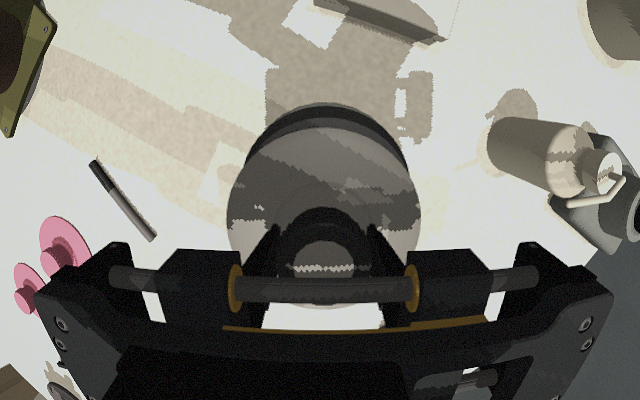

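>>> {"fn": "send_rows", "kwargs": {"dp": [[0.5,0.8,4],[0,0,5],[0,0,4],[0,0,2],[0,0,0]], "twist": [[0,0,0],[0,0,0],[0,0,0],[0,0,0],[0,0,0]]}}

```text
time_s: 17.38
ee_pos: [0.533, 0.184, 0.1091]
ee_rot: [0.405, 0.914, -0.0, 0.001]
wrist_force: [-0.4, -1.2, -3.3]
gripper_width: 0.051
```

```bash
python3 -c "
from h import *
plan([.5325,.184,.105])
"
```

```text
t 17.3833 pos [0.533  0.184  0.1091] j [ 0.24 -0.01  1.91 -0.    1.24 -0.5 ] F [-0.4 -1.2 -3.3] Tq [-0.07  0.05 -0.01] w 0.051 yaw 0.737 tilt z [ 0.0011 -0.0009]
dp mm [ 0.3 -0.4  4.1] twist [ 0.     0.001 -0.   ]
```

>>> {"fn": "send_rows", "kwargs": {"dp": [[0,0,3],[0,0,3],[0,0,2],[0,0,0],[0,0,0]], "twist": [[0,0,0],[0,0,0],[0,0,0],[0,0,0],[0,0,0]]}}

```text
time_s: 17.8
ee_pos: [0.5329, 0.184, 0.0998]
ee_rot: [0.405, 0.914, -0.0, 0.0]
wrist_force: [0.3, 0.2, -2.9]
gripper_width: 0.0515
```

```bash
python3 -c "
from h import *
plan([.5325,.184,.105])
"
```

```text
t 17.8 pos [0.5329 0.184  0.0998] j [ 0.24 -0.    1.92 -0.    1.22 -0.5 ] F [ 0.3  0.2 -2.9] Tq [-0.04  0.04 -0.02] w 0.0515 yaw 0.737 tilt z [ 0.0005 -0.001 ]
dp mm [ 0.3 -0.3 -5.2] twist [-0.     0.001  0.   ]
```

>>> {"fn": "send_rows", "kwargs": {"dp": [[0,0,3],[0,0,3],[0,0,2],[0,0,0],[0,0,0]], "twist": [[0,0,0],[0,0,0],[0,0,0],[0,0,0],[0,0,0]]}}

```text
time_s: 18.22
ee_pos: [0.5331, 0.184, 0.0913]
ee_rot: [0.405, 0.914, -0.0, 0.001]
wrist_force: [0.9, 1.0, -3.0]
gripper_width: 0.0515
```

```bash
python3 -c "
from h import *
plan([.5325,.184,.105])
s=snapshot('side')
cv2.imwrite('pics/z2s.png',cv2.resize(s['img'][90:210,200:360],None,fx=4,fy=4,interpolation=cv2.INTER_CUBIC))
"
```

```text
t 18.2167 pos [0.5331 0.184  0.0913] j [ 0.24  0.01  1.93 -0.    1.21 -0.5 ] F [ 0.9  1.  -3. ] Tq [-0.01 -0.05 -0.  ] w 0.0515 yaw 0.737 tilt z [ 0.0011 -0.0009]
dp mm [  0.4  -0.5 -13.7] twist [ 0.     0.001 -0.   ]
```

View pics/z2s.png

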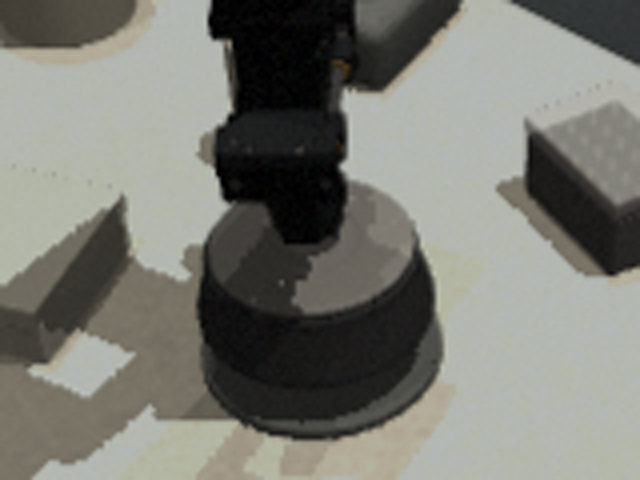

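>>> {"fn": "send_rows", "kwargs": {"dp": [[0,0,2],[0,0,1.5],[0,0,1],[0,0,0],[0,0,0]], "twist": [[0,0,0],[0,0,0],[0,0,0],[0,0,0],[0,0,0]]}}

```text
time_s: 18.68
ee_pos: [0.5336, 0.1841, 0.0872]
ee_rot: [0.405, 0.914, 0.0, 0.001]
wrist_force: [0.4, -0.3, -3.9]
gripper_width: 0.0516
```

```bash
python3 -c "
from h import *
plan([.5325,.184,.105])
"
```

```text
t 18.6833 pos [0.5336 0.1841 0.0872] j [ 0.24  0.01  1.93 -0.    1.2  -0.5 ] F [ 0.4 -0.3 -3.9] Tq [0.01 0.01 0.01] w 0.0516 yaw 0.737 tilt z [ 0.0021 -0.0007]
dp mm [  0.6  -0.9 -17.8] twist [ 0.001  0.002 -0.   ]
```

>>> {"fn": "send_rows", "kwargs": {"dp": [[0.4,-0.5,1],[0,0,1],[0,0,0.5],[0,0,0],[0,0,0]], "twist": [[0,0.001,0],[0,0,0],[0,0,0],[0,0,0],[0,0,0]]}}

```text
time_s: 19.1
ee_pos: [0.5337, 0.1842, 0.0861]
ee_rot: [0.405, 0.914, 0.001, 0.001]
wrist_force: [-0.9, 0.1, -2.4]
gripper_width: 0.0514
```

```bash
python3 -c "
from h import *
plan([.5325,.184,.105])
"
```

```text
t 19.1 pos [0.5337 0.1842 0.0861] j [ 0.24  0.01  1.93 -0.    1.2  -0.5 ] F [-0.9  0.1 -2.4] Tq [-0.12  0.19 -0.05] w 0.0514 yaw 0.737 tilt z [0.003  0.0002]
dp mm [  0.7  -1.  -18.9] twist [ 0.002  0.002 -0.   ]
```

>>> {"fn": "send_rows", "kwargs": {"dp": [[0,0,1],[0,0,1],[0,0,0.5],[0,0,0],[0,0,0]], "twist": [[0,0,0],[0,0,0],[0,0,0],[0,0,0],[0,0,0]]}}

```text
time_s: 19.52
ee_pos: [0.5337, 0.1842, 0.0836]
ee_rot: [0.405, 0.914, 0.001, 0.001]
wrist_force: [0.0, -0.2, -0.9]
gripper_width: 0.0512
```

```bash
python3 -c "
from h import *
plan([.5325,.184,.105])
"
```

```text
t 19.5167 pos [0.5337 0.1842 0.0836] j [ 0.24  0.01  1.93 -0.    1.19 -0.5 ] F [ 0.  -0.2 -0.9] Tq [-0.19  0.26  0.08] w 0.0512 yaw 0.737 tilt z [0.0031 0.0001]
dp mm [  0.7  -1.  -21.4] twist [ 0.002  0.002 -0.   ]
```

>>> {"fn": "send_rows", "kwargs": {"dp": [[0,0,1],[0,0,1],[0,0,0],[0,0,0],[0,0,0]], "twist": [[0,0,0],[0,0,0],[0,0,0],[0,0,0],[0,0,0]]}}

```text
time_s: 19.93
ee_pos: [0.5339, 0.1842, 0.0834]
ee_rot: [0.405, 0.914, 0.001, 0.001]
wrist_force: [-1.2, -0.4, -0.2]
gripper_width: 0.0515
```

```bash
python3 -c "
from h import *
plan([.5325,.184,.105])
s=snapshot('side')
cv2.imwrite('pics/z3s.png',cv2.resize(s['img'][90:210,200:360],None,fx=5,fy=5,interpolation=cv2.INTER_CUBIC))
w=snapshot('wrist');cv2.imwrite('pics/z3w.png',cv2.resize(w['img'][80:320,180:460],None,fx=2.8,fy=2.5))
"
```

```text
t 19.9333 pos [0.5339 0.1842 0.0834] j [ 0.24  0.01  1.93 -0.    1.19 -0.5 ] F [-1.2 -0.4 -0.2] Tq [-0.19  0.36 -0.04] w 0.0515 yaw 0.737 tilt z [ 0.0031 -0.0001]
dp mm [  0.8  -1.1 -21.6] twist [ 0.002  0.002 -0.   ]
```

View pics/z3s.png

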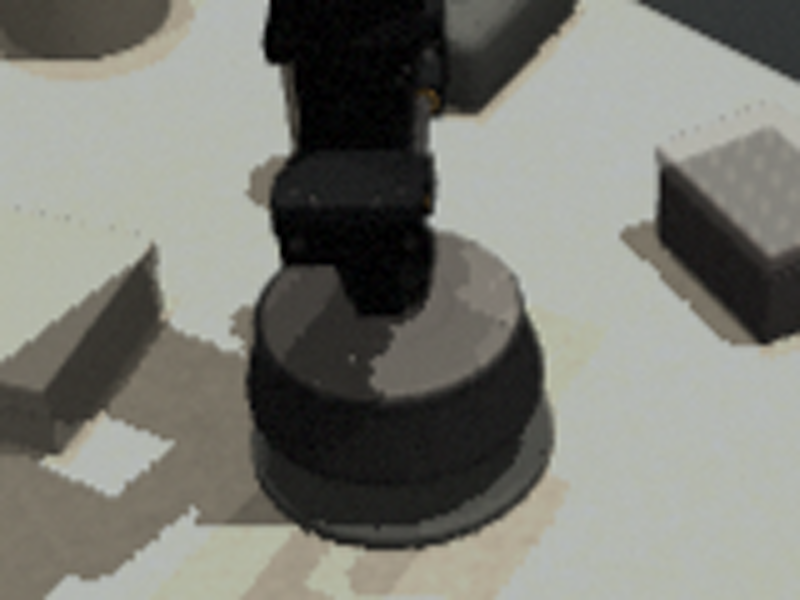

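View pics/z3w.png

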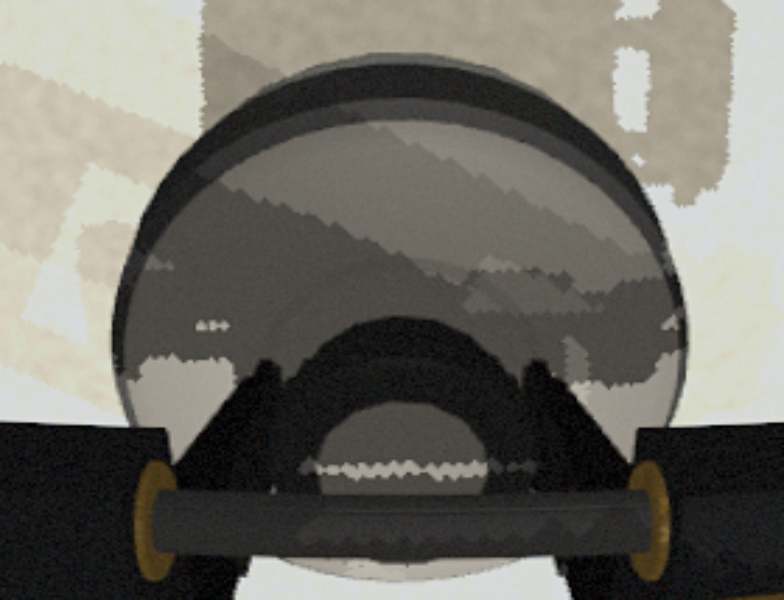

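```bash
cat > lidfit.py <<'E'
from h import *
def lidfit(w,cx=(.5335,.184)):
    g=cv2.GaussianBlur(cv2.cvtColor(w['img'],cv2.COLOR_BGR2GRAY),(3,3),0).astype(np.float32)
    def scan(z,lo,hi,sign,thr):
        P=[]
        for a in np.arange(0,360,3):
            rr=np.linspace(lo,hi,60);X=np.array([proj(w,[cx[0]+q*np.cos(np.radians(a)),cx[1]+q*np.sin(np.radians(a)),z],True) for q in rr]).astype(np.float32)
            if X[:,1].max()>235: continue
            pr=cv2.remap(g,X[None,:,0],X[None,:,1],1)[0];k=8
            d=sign*(pr[k:]-pr[:-k]);i=np.argmax(d)
            if d[i]>thr:P.append([cx[0]+rr[i+k//2]*np.cos(np.radians(a)),cx[1]+rr[i+k//2]*np.sin(np.radians(a))])
        return P
    P=scan(.100,.061,.0712,-1,8);print("lid",len(P),circ(P),circ(P,.068))
    P=scan(.095,.0705,.077,-1,6);print("rim",len(P),circ(P),circ(P,.072))
if __name__=="__main__":
    lidfit(snapshot('wrist'))
E
python3 lidfit.py
```

```text
lid 62 (array([0.5338, 0.1846, 0.067 ]), np.float64(0.0003)) (array([0.5347, 0.1837]), np.float64(0.0005))
rim 32 (array([0.5332, 0.1847, 0.0716]), np.float64(0.0001)) (array([0.5334, 0.1843]), np.float64(0.0001))
```

>>> {"fn": "send_rows", "kwargs": {"dp": [[0,0,1],[0,0,1],[0,0,1],[0,0,1],[0,0,1]], "twist": [[0,0,0],[0,0,-0.03],[0,0,-0.05],[0,0,-0.05],[0,0,-0.05]]}}

```text
time_s: 20.5
ee_pos: [0.5334, 0.1847, 0.0836]
ee_rot: [0.318, 0.948, 0.0, 0.0]
wrist_force: [-3.6, -1.4, 6.4]
gripper_width: 0.0513
```

```bash
python3 -c "
from h import *
plan([.5335,.1845,.105])
"
```

```text
t 20.5 pos [0.5334 0.1847 0.0836] j [ 0.24  0.02  1.93  0.    1.19 -0.69] F [-3.6 -1.4  6.4] Tq [-0.3   0.91 -0.07] w 0.0513 yaw 0.923 tilt z [0.0004 0.0005]
dp mm [ -0.2  -0.1 -21.4] twist [ 0.001 -0.     0.   ]
```

>>> {"fn": "send_rows", "kwargs": {"dp": [[0,0,0.7],[0,0,0.7],[0,0,0.7],[0,0,0.7],[0,0,0.7]], "twist": [[0,0,-0.08],[0,0,-0.08],[0,0,-0.08],[0,0,-0.08],[0,0,-0.06]]}}

```text
time_s: 20.92
ee_pos: [0.5342, 0.1851, 0.0843]
ee_rot: [0.124, 0.992, 0.001, 0.001]
wrist_force: [-1.5, -0.0, 1.4]
gripper_width: 0.0515
```

```bash
python3 -c "
from h import *
plan([.5335,.1845,.105])
"
```

```text
t 20.9167 pos [0.5342 0.1851 0.0843] j [ 0.24  0.02  1.93  0.    1.19 -1.08] F [-1.5 -0.   1.4] Tq [-0.08  0.28 -0.02] w 0.0515 yaw 1.321 tilt z [0.0022 0.0016]
dp mm [  0.5  -0.8 -20.7] twist [ 0.002  0.002 -0.   ]
```

>>> {"fn": "send_rows", "kwargs": {"dp": [[0.3,-0.4,1],[0,0,1],[0,0,1],[0,0,1],[0,0,1]], "twist": [[0.001,0.001,-0.05],[0,0,-0.06],[0,0,-0.06],[0,0,-0.05],[0,0,-0.05]]}}

```text
time_s: 21.33
ee_pos: [0.534, 0.1848, 0.0826]
ee_rot: [-0.017, 1.0, 0.0, 0.001]
wrist_force: [-2.1, -0.7, -0.0]
gripper_width: 0.0516
```

```bash
python3 -c "
from h import *
plan([.5335,.1845,.105])
"
```

```text
t 21.3333 pos [0.534  0.1848 0.0826] j [ 0.24  0.02  1.93  0.    1.19 -1.37] F [-2.1 -0.7 -0. ] Tq [-0.11  0.35 -0.09] w 0.0516 yaw 1.605 tilt z [0.0011 0.0006]
dp mm [  0.5  -0.3 -22.4] twist [ 0.001  0.001 -0.   ]
```

>>> {"fn": "send_rows", "kwargs": {"dp": [[0,0,1],[0,0,1],[0,0,1],[0,0,1],[0,0,1]], "twist": [[0,0,0],[0,0,0],[0,0,0],[0,0,0],[0,0,0]]}}

```text
time_s: 21.75
ee_pos: [0.5341, 0.1848, 0.0798]
ee_rot: [-0.016, 1.0, 0.0, 0.0]
wrist_force: [-4.8, -2.2, 5.5]
gripper_width: 0.0519
```

```bash
python3 -c "
from h import *
plan([.5335,.1845,.105])
"
```

```text
t 21.75 pos [0.5341 0.1848 0.0798] j [ 0.24  0.02  1.93  0.    1.19 -1.36] F [-4.8 -2.2  5.5] Tq [-0.27  0.89  0.04] w 0.0519 yaw 1.602 tilt z [0.0005 0.0003]
dp mm [  0.6  -0.3 -25.2] twist [ 0.     0.001 -0.   ]
```

>>> {"fn": "send_rows", "kwargs": {"dp": [[0.6,0,0.5],[0,0,0.5],[0,0,0.6],[0,0,0.6],[0,0,0.6]], "twist": [[0,0,0.04],[0,0,0.06],[0,0,0.06],[0,0,0.06],[0,0,0.06]]}}

```text
time_s: 22.17
ee_pos: [0.5344, 0.1853, 0.0792]
ee_rot: [0.132, 0.991, 0.001, 0.001]
wrist_force: [-1.9, -0.9, 3.8]
gripper_width: 0.0518
```

```bash
python3 -c "
from h import *
plan([.5335,.1845,.105])
"
```

```text
t 22.1667 pos [0.5344 0.1853 0.0792] j [ 0.24  0.02  1.93  0.    1.18 -1.07] F [-1.9 -0.9  3.8] Tq [-0.17  0.53  0.07] w 0.0518 yaw 1.306 tilt z [0.0024 0.0008]
dp mm [  0.6  -0.9 -25.8] twist [ 0.001  0.002 -0.   ]
```

>>> {"fn": "send_rows", "kwargs": {"dp": [[0.5,-0.6,0.5],[0,0,0.5],[0,0,0.6],[0,0,0.6],[0,0,0.6]], "twist": [[0,0.001,0.06],[0,0,0.08],[0,0,0.08],[0,0,0.08],[0,0,0.08]]}}

```text
time_s: 22.58
ee_pos: [0.5348, 0.1857, 0.078]
ee_rot: [0.327, 0.945, 0.001, 0.001]
wrist_force: [-2.5, -0.7, 2.7]
gripper_width: 0.0514
```

```bash
python3 -c "
from h import *
plan([.5335,.1845,.105])
"
```

```text
t 22.5833 pos [0.5348 0.1857 0.078 ] j [ 0.24  0.02  1.93  0.    1.18 -0.67] F [-2.5 -0.7  2.7] Tq [-0.24  0.59  0.03] w 0.0514 yaw 0.904 tilt z [0.0036 0.0019]
dp mm [  0.3  -1.6 -27. ] twist [ 0.004  0.002 -0.   ]
```

>>> {"fn": "send_rows", "kwargs": {"dp": [[0.2,-1,0.5],[0,-0.3,0.6],[0,0,0.6],[0,0,0.6],[0,0,0.6]], "twist": [[0.003,0.002,0.08],[0,0,0.1],[0,0,0.1],[0,0,0.1],[0,0,0.1]]}}

```text
time_s: 23.0
ee_pos: [0.5356, 0.1856, 0.0765]
ee_rot: [0.554, 0.832, 0.002, 0.001]
wrist_force: [-1.5, -0.4, 1.6]
gripper_width: 0.0517
```

```bash
python3 -c "
from h import *
plan([.5335,.1845,.105])
"
```

```text
t 23.0 pos [0.5356 0.1856 0.0765] j [ 0.24  0.03  1.93  0.    1.18 -0.16] F [-1.5 -0.4  1.6] Tq [-0.29  0.55  0.04] w 0.0517 yaw 0.396 tilt z [0.0036 0.0019]
dp mm [ -0.2  -2.2 -28.5] twist [ 0.004 -0.     0.   ]
```

>>> {"fn": "send_rows", "kwargs": {"dp": [[0,-1,0.5],[0,-0.8,0.6],[0,-0.3,0.6],[0,0,0.6],[0,0,0.6]], "twist": [[0.004,0,0.08],[0,0,0.1],[0,0,0.1],[0,0,0.1],[0,0,0.1]]}}

```text
time_s: 23.42
ee_pos: [0.5364, 0.185, 0.075]
ee_rot: [0.746, 0.666, 0.002, 0.002]
wrist_force: [-1.5, -1.4, 3.3]
gripper_width: 0.0515
```

```bash
python3 -c "
from h import *
plan([.5335,.1845,.105])
"
```

```text
t 23.4167 pos [0.5364 0.185  0.075 ] j [ 0.24  0.03  1.93 -0.    1.17  0.35] F [-1.5 -1.4  3.3] Tq [-0.32  0.66  0.06] w 0.0515 yaw -0.113 tilt z [0.0056 0.0006]
dp mm [ -0.8  -2.6 -30. ] twist [ 0.005 -0.001  0.   ]
```

>>> {"fn": "send_rows", "kwargs": {"dp": [[0,0,0.6],[0,0,0.6],[0,0,0.6],[0,0,0.6],[0,0,0.5]], "twist": [[0,0,0.08],[0,0,0.08],[0,0,0.08],[0,0,0.08],[0,0,0.06]]}}

```text
time_s: 23.83
ee_pos: [0.5368, 0.1844, 0.0738]
ee_rot: [0.865, 0.502, 0.002, 0.002]
wrist_force: [-2.3, -0.4, 3.0]
gripper_width: 0.0517
```

```bash
python3 -c "
from h import *
plan([.5335,.1845,.105])
"
```

```text
t 23.8333 pos [0.5368 0.1844 0.0738] j [ 0.24  0.03  1.93 -0.    1.17  0.76] F [-2.3 -0.4  3. ] Tq [-0.27  0.72  0.05] w 0.0517 yaw -0.519 tilt z [ 0.005  -0.0009]
dp mm [ -1.5  -2.8 -31.2] twist [ 0.005 -0.002  0.   ]
```

>>> {"fn": "send_rows", "kwargs": {"dp": [[0,0,0.6],[0,0,0.5],[0,0,0.5],[0,0,0.5],[0,0,0.4]], "twist": [[0,0,0.05],[0,0,0.06],[0,0,0.06],[0,0,0.05],[0,0,0.05]]}}

```text
time_s: 24.25
ee_pos: [0.5372, 0.184, 0.0731]
ee_rot: [0.928, 0.372, 0.002, 0.001]
wrist_force: [-2.2, -0.3, 3.0]
gripper_width: 0.052
```

```bash
python3 -c "
from h import *
plan([.5335,.1845,.105])
"
```

```text
t 24.25 pos [0.5372 0.184  0.0731] j [ 0.24  0.03  1.93 -0.    1.17  1.05] F [-2.2 -0.3  3. ] Tq [-0.14  0.75  0.05] w 0.052 yaw -0.808 tilt z [ 0.0043 -0.0014]
dp mm [ -2.2  -2.8 -31.9] twist [ 0.004 -0.002  0.   ]
```

>>> {"fn": "send_rows", "kwargs": {"dp": [[0,0,0.4],[0,0,0.4],[0,0,0.4],[0,0,0.4],[0,0,0.4]], "twist": [[0,0,0.04],[0,0,0.04],[0,0,0.04],[0,0,0.04],[0,0,0.04]]}}

```text
time_s: 24.67
ee_pos: [0.5373, 0.1837, 0.0731]
ee_rot: [0.963, 0.27, 0.001, 0.001]
wrist_force: [-2.8, -1.3, 2.8]
gripper_width: 0.0517
```

```bash
python3 -c "
from h import *
plan([.5335,.1845,.105])
"
```

```text
t 24.6667 pos [0.5373 0.1837 0.0731] j [ 0.24  0.03  1.93 -0.    1.17  1.26] F [-2.8 -1.3  2.8] Tq [-0.17  0.78  0.04] w 0.0517 yaw -1.024 tilt z [ 0.0032 -0.0015]
dp mm [ -2.8  -2.6 -32. ] twist [ 0.003 -0.002  0.   ]
```

```bash
python3 -c "
from h import *
s=snapshot('side')
im=cv2.resize(s['img'][90:190,220:340],None,fx=6.5,fy=6,interpolation=cv2.INTER_CUBIC);cv2.imwrite('pics/v1s.png',(255*(im/255.)**.5).astype(np.uint8))
w=snapshot('wrist');im=cv2.resize(w['img'][80:320,180:460],None,fx=2.8,fy=2.5);cv2.imwrite('pics/v1w.png',(255*(im/255.)**.5).astype(np.uint8))
from lidfit import lidfit
lidfit(w)
"
```

```text
lid 58 (array([0.5364, 0.1844, 0.0669]), np.float64(0.0002)) (array([0.5352, 0.1836]), np.float64(0.0004))
rim 39 (array([0.5343, 0.1851, 0.0708]), np.float64(0.0001)) (array([0.5331, 0.1844]), np.float64(0.0002))
```

View pics/v1s.png

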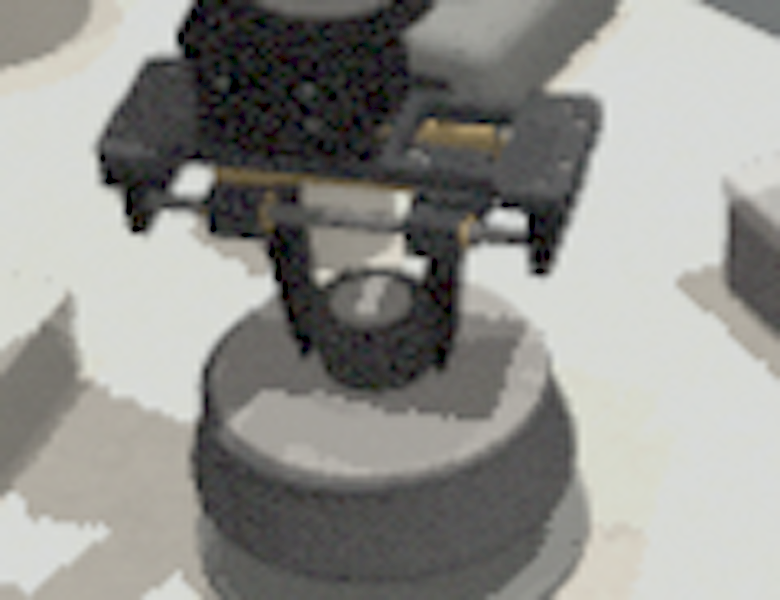

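View pics/v1w.png

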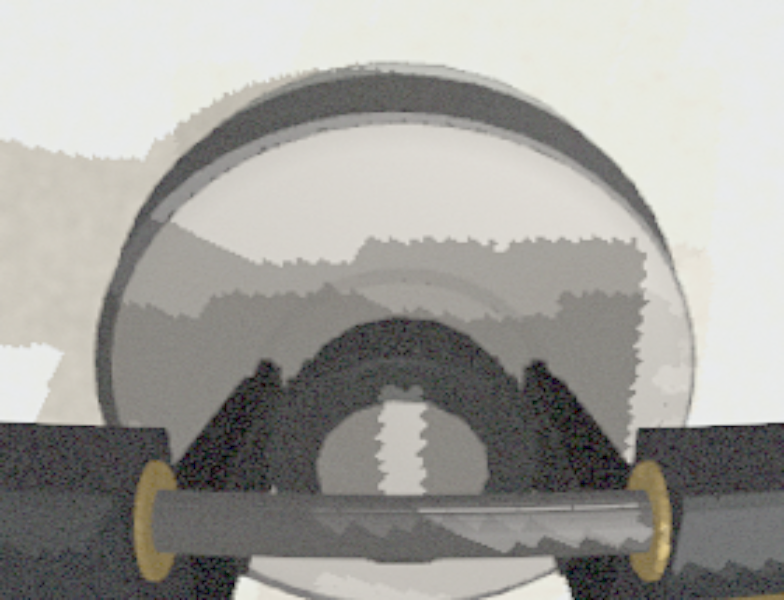

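>>> {"fn": "send_rows", "kwargs": {"dp": [[-0.7,-0.9,0],[-0.7,-0.9,0],[0,0,0],[0,0,0],[0,0,0]], "twist": [[0.002,-0.001,0],[0,0,0],[0,0,0],[0,0,0],[0,0,0]]}}

```text
time_s: 25.18
ee_pos: [0.537, 0.1841, 0.0731]
ee_rot: [0.962, 0.272, 0.003, 0.001]
wrist_force: [-0.6, -1.5, 0.4]
gripper_width: 0.0514
```

```bash
python3 -c "
from h import *
plan([.5354,.1837,.105])
w=snapshot('wrist')
from lidfit import lidfit
lidfit(w)
"
```

```text
t 25.1833 pos [0.537  0.1841 0.0731] j [ 0.24  0.03  1.94 -0.    1.17  1.26] F [-0.6 -1.5  0.4] Tq [-0.21  0.37 -0.03] w 0.0514 yaw -1.02 tilt z [ 0.0056 -0.0001]
dp mm [ -1.4  -0.4 -31.9] twist [ 0.003 -0.005  0.   ]
lid 58 (array([0.5358, 0.1847, 0.067 ]), np.float64(0.0001)) (array([0.5347, 0.184 ]), np.float64(0.0003))
rim 38 (array([0.5336, 0.1846, 0.0716]), np.float64(0.0001)) (array([0.5332, 0.1844]), np.float64(0.0001))
```

>>> {"fn": "send_rows", "kwargs": {"dp": [[0,0,0],[0,0,0],[0,0,0],[0,0,0],[0,0,-1]], "twist": [[0,0,0],[0,0,0],[0,0,0],[0,0,0],[0,0,0]], "claw": 70}}

```text
time_s: 25.65
ee_pos: [0.537, 0.1852, 0.0734]
ee_rot: [0.962, 0.272, 0.003, 0.0]
wrist_force: [-0.4, 0.3, -0.8]
gripper_width: 0.0697
```

```bash
python3 -c "
from h import *
plan([.5354,.1837,.105])
s=snapshot('side')
im=cv2.resize(s['img'][90:190,220:340],None,fx=6.5,fy=6,interpolation=cv2.INTER_CUBIC);cv2.imwrite('pics/v2s.png',(255*(im/255.)**.5).astype(np.uint8))
w=snapshot('wrist');im=cv2.resize(w['img'][80:320,180:460],None,fx=2.8,fy=2.5);cv2.imwrite('pics/v2w.png',(255*(im/255.)**.5).astype(np.uint8))
from lidfit import lidfit
lidfit(w)
"
```

```text
t 25.65 pos [0.537  0.1852 0.0734] j [ 0.24  0.03  1.94 -0.    1.17  1.26] F [-0.4  0.3 -0.8] Tq [-0.11  0.18  0.01] w 0.0697 yaw -1.02 tilt z [0.0061 0.0013]
dp mm [ -1.9   0.5 -31.6] twist [ 0.002 -0.006  0.   ]
lid 58 (array([0.5358, 0.1847, 0.067 ]), np.float64(0.0001)) (array([0.5347, 0.184 ]), np.float64(0.0004))
rim 39 (array([0.5338, 0.1847, 0.0714]), np.float64(0.0001)) (array([0.5332, 0.1844]), np.float64(0.0001))
```

View pics/v2s.png

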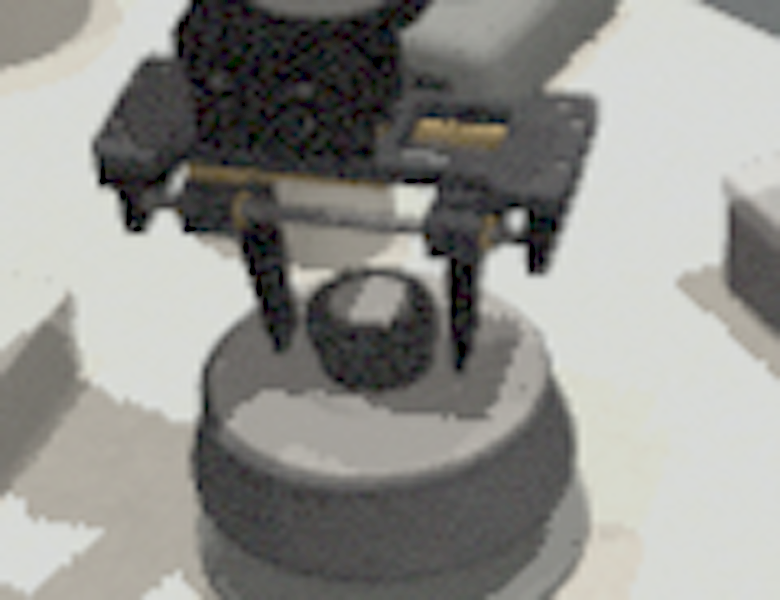

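View pics/v2w.png

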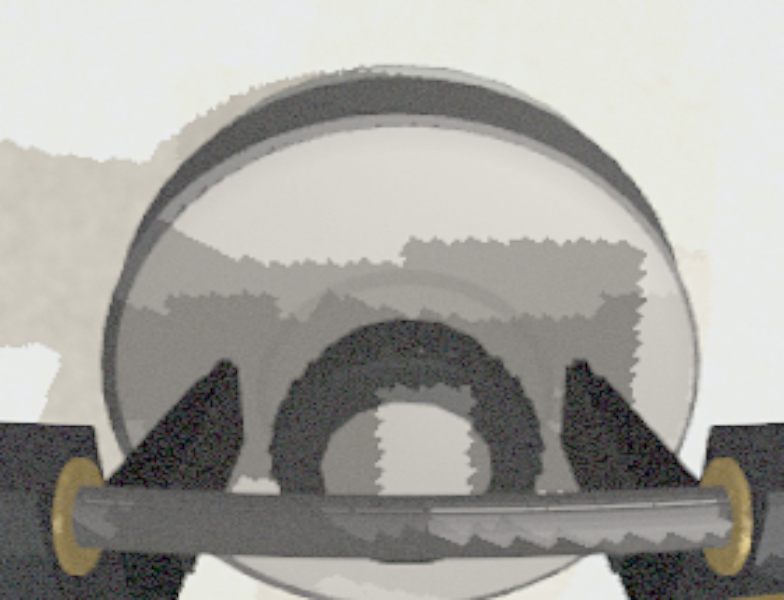

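>>> {"fn": "send_rows", "kwargs": {"dp": [[-1,0.4,-1],[-0.7,0,-0.8],[0,0,0],[0,0,0],[0,0,0]], "twist": [[0.002,-0.004,0],[0,0,0],[0,0,0],[0,0,0],[0,0,0]]}}

```text
time_s: 26.17
ee_pos: [0.5361, 0.1839, 0.076]
ee_rot: [0.962, 0.272, 0.001, -0.0]
wrist_force: [-0.5, 0.3, 0.2]
gripper_width: 0.0702
```

```bash
python3 -c "
from h import *
plan([.5352,.1838,.0755])
"
```

```text
t 26.1667 pos [0.5361 0.1839 0.076 ] j [0.24 0.03 1.93 0.   1.18 1.25] F [-0.5  0.3  0.2] Tq [-0.1   0.14 -0.  ] w 0.0702 yaw -1.02 tilt z [0.0024 0.0012]
dp mm [-0.8 -0.3  0.5] twist [ 0.    -0.003  0.   ]
```

>>> {"fn": "send_rows", "kwargs": {"dp": [[-0.7,-0.2,0],[0,0,0],[0,0,0],[0,0,0],[0,0,0]], "twist": [[0,-0.002,0],[0,0,0],[0,0,0],[0,0,0],[0,0,0]], "claw": 20, "force": 30}}

```text
time_s: 26.58
ee_pos: [0.5353, 0.1836, 0.076]
ee_rot: [0.962, 0.272, 0.0, 0.0]
wrist_force: [0.9, -0.8, 0.8]
gripper_width: 0.0512
```

>>> {"fn": "send_rows", "kwargs": {"dp": [[0,0,0.3],[0,0,0.4],[0,0,0.4],[0,0,0.4],[0,0,0.4]], "twist": [[0,0,0],[0,0,0.03],[0,0,0.04],[0,0,0.04],[0,0,0.04]]}}

```text
time_s: 27.0
ee_pos: [0.5353, 0.1835, 0.0759]
ee_rot: [0.98, 0.197, -0.0, 0.0]
wrist_force: [-1.7, -0.4, 1.7]
gripper_width: 0.0517
```

```bash
python3 -c "
from h import *
plan([.5352,.1838,.0755])
"
```

```text
t 27.0 pos [0.5353 0.1835 0.0759] j [ 0.24  0.03  1.93 -0.    1.18  1.41] F [-1.7 -0.4  1.7] Tq [-0.1   0.32  0.27] w 0.0517 yaw -1.174 tilt z [-0.     -0.0008]
dp mm [ 0.1 -0.3  0.4] twist [ 0.001  0.    -0.   ]
```

>>> {"fn": "send_rows", "kwargs": {"dp": [[0,0,0.2],[0,0,0.2],[0,0,0.2],[0,0,0.2],[0,0,0.2]], "twist": [[0,0,0.03],[0,0,0.03],[0,0,0.03],[0,0,0.02],[0,0,0.02]]}}

```text
time_s: 27.42
ee_pos: [0.5352, 0.1834, 0.0758]
ee_rot: [0.991, 0.132, -0.0, 0.001]
wrist_force: [-1.3, 0.5, 1.6]
gripper_width: 0.0516
```

```bash
python3 -c "
from h import *
plan([.5352,.1838,.0755])
"
```

```text
t 27.4167 pos [0.5352 0.1834 0.0758] j [ 0.24  0.03  1.93 -0.    1.18  1.54] F [-1.3  0.5  1.6] Tq [-0.03  0.26  0.59] w 0.0516 yaw -1.305 tilt z [ 0.0002 -0.0023]
dp mm [ 0.1 -0.4  0.3] twist [ 0.002  0.    -0.   ]
```

>>> {"fn": "send_rows", "kwargs": {"dp": [[0,0,0],[0,0,0],[0,0,0],[0,0,0],[0,0,0]], "twist": [[0,0,0],[0,0,0],[0,0,0],[0,0,0],[0,0,0]]}}

```text
time_s: 27.83
ee_pos: [0.5353, 0.1834, 0.0758]
ee_rot: [0.991, 0.132, 0.0, 0.001]
wrist_force: [-0.5, 0.2, 1.5]
gripper_width: 0.0513
```

```bash
python3 -c "
from h import *
plan([.5352,.1838,.0755])
"
```

```text
t 27.8333 pos [0.5353 0.1834 0.0758] j [ 0.24  0.03  1.93 -0.    1.18  1.54] F [-0.5  0.2  1.5] Tq [-0.09  0.24  0.29] w 0.0513 yaw -1.306 tilt z [ 0.0003 -0.0021]
dp mm [ 0.  -0.4  0.3] twist [ 0.002  0.    -0.   ]
```

Snug reached (≈0.59 Nm while turning). Release and back off, then check.

>>> {"fn": "send_rows", "kwargs": {"dp": [[0,0,0],[0,0,0],[0,0,0],[0,0,0],[0,0,0]], "twist": [[0,0,0],[0,0,0],[0,0,0],[0,0,0],[0,0,0]], "claw": 80}}

```text
time_s: 28.25
ee_pos: [0.5351, 0.1835, 0.0752]
ee_rot: [0.991, 0.131, -0.0, 0.001]
wrist_force: [0.2, 0.2, -0.1]
gripper_width: 0.0774
```

```bash
python3 -c "
from h import *
plan([.5352,.1838,.0755])
"
```

```text
t 28.25 pos [0.5351 0.1835 0.0752] j [ 0.24  0.03  1.93 -0.    1.18  1.54] F [ 0.2  0.2 -0.1] Tq [-0.08  0.15  0.04] w 0.0774 yaw -1.308 tilt z [-0.0001 -0.0015]
dp mm [ 0.2 -0.2 -0.3] twist [ 0.001  0.001 -0.   ]
```

>>> {"fn": "send_rows", "kwargs": {"dp": [[0,0,-8],[0,0,-20],[0,0,-30],[0,0,-30],[0,0,-15]], "twist": [[0,0,0],[0,0,0],[0,0,0],[0,0,0],[0,0,0]]}}

```text
time_s: 28.67
ee_pos: [0.5309, 0.1826, 0.1769]
ee_rot: [0.991, 0.131, -0.007, 0.001]
wrist_force: [0.5, -0.1, 1.5]
gripper_width: 0.0796
```

```bash
python3 -c "
from h import *
plan([.5352,.1838,.0755])
s=snapshot('side');im=s['img'];cv2.imwrite('pics/f_s.png',cv2.convertScaleAbs(im,alpha=1.4))
im=cv2.resize(s['img'][90:210,210:350],None,fx=5,fy=5,interpolation=cv2.INTER_CUBIC);cv2.imwrite('pics/f_sc.png',(255*(im/255.)**.5).astype(np.uint8))
w=snapshot('wrist');cv2.imwrite('pics/f_w.png',w['img'])
c=proj(w,[.534,.184,.137],True);print('cap at home pred',c)
from lidfit import lidfit
lidfit(w)
"
```

```text
t 28.6667 pos [0.5309 0.1826 0.1769] j [ 0.24 -0.06  1.84 -0.    1.37  1.55] F [ 0.5 -0.1  1.5] Tq [-0.05  0.1  -0.01] w 0.0796 yaw -1.308 tilt z [-0.0131 -0.0044]
dp mm [ 5.900e+00 -1.000e-01  1.013e+02] twist [ 0.001  0.014 -0.   ]
cap at home pred [323.48355729 200.2234282 ]
lid 88 (array([0.5355, 0.1844, 0.0674]), np.float64(0.0002)) (array([0.5349, 0.1843]), np.float64(0.0005))
rim 50 (array([0.532 , 0.1844, 0.073 ]), np.float64(0.0005)) (array([0.5332, 0.1847]), np.float64(0.0004))
```

View pics/f_sc.png

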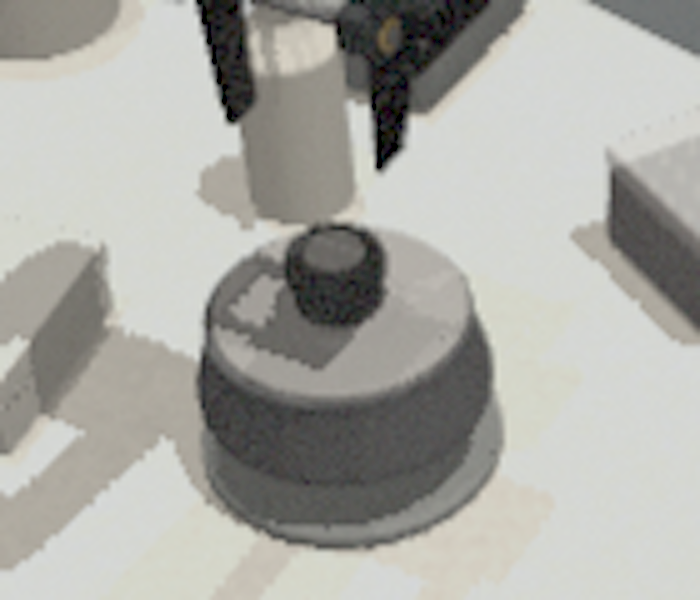

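View pics/f_w.png

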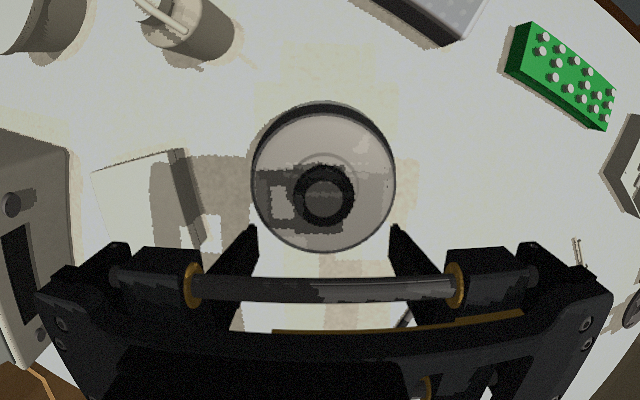

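Run:
```python
from h import *
w=snapshot('wrist');t=snapshot('top')
g=cv2.medianBlur(cv2.cvtColor(w['img'],cv2.COLOR_BGR2GRAY),3)
for z in (.137,.143): print(z,proj(w,[.5351,.1843,z],True), proj(t,[.5351,.1843,z]))
im=cv2.resize(w['img'][90:260,240:410],None,fx=3.5,fy=3.5,interpolation=cv2.INTER_CUBIC)
cv2.imwrite('pics/f_wc.png',(255*(im/255.)**.5).astype(np.uint8))
# knob outer dark ring: lower arc fit at both heights
for z in (.137,.143):
    P=[];gf=cv2.GaussianBlur(g,(3,3),0).astype(np.float32);cx=(.5351,.1843)
    for a in np.arange(0,360,4):
        rr=np.linspace(.009,.021,60);X=np.array([proj(w,[cx[0]+q*np.cos(np.radians(a)),cx[1]+q*np.sin(np.radians(a)),z],True) for q in rr]).astype(np.float32)
        pr=cv2.remap(gf,X[None,:,0],X[None,:,1],1)[0];d=pr[:-8]-pr[8:];i=np.argmax(d)
        if d[i]>6:P.append([cx[0]+rr[i+4]*np.cos(np.radians(a)),cx[1]+rr[i+4]*np.sin(np.radians(a))])
    print(z,len(P),circ(P))
cv2.imwrite('pics/f_t.png',cv2.convertScaleAbs(t['img'],alpha=1.5))
print(get_obs()['time_s'])
```

```text
0.137 [323.47419593 199.15259747] [246.88015009 196.9805317 ]
0.143 [323.49288339 201.3979994 ] [246.5871764  196.67751017]
0.137 90 (array([0.535 , 0.1844, 0.0158]), np.float64(0.0002))
0.143 90 (array([0.5369, 0.1849, 0.0154]), np.float64(0.0002))
28.8667
```

View pics/f_wc.png

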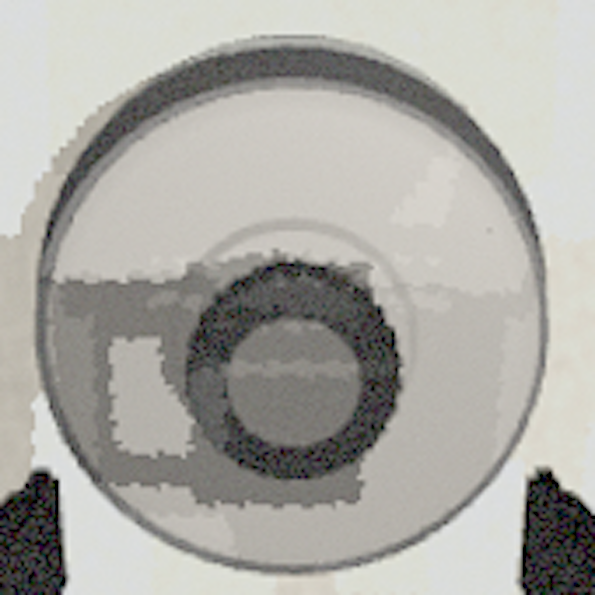

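View pics/f_t.png

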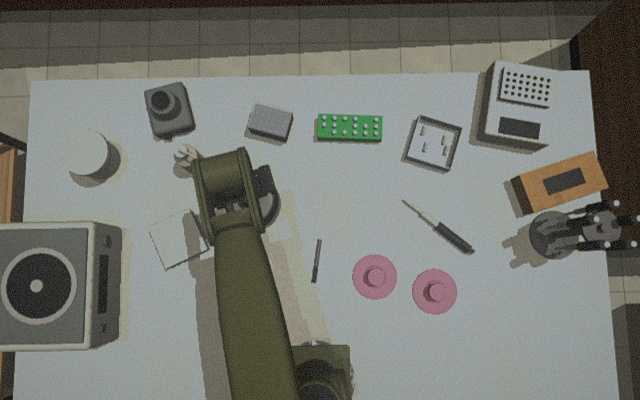

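>>> {"fn": "send_rows", "kwargs": {"dp": [[0,0,-5],[0,0,0],[0,0,0],[0,0,0],[0,0,0]], "twist": [[0,0,0],[0,0,0],[0,0,0],[0,0,0],[0,0,0]]}}

```text
time_s: 29.28
ee_pos: [0.5253, 0.1812, 0.1702]
ee_rot: [0.991, 0.131, -0.015, 0.002]
wrist_force: [-0.1, -0.3, 0.4]
gripper_width: 0.0799
```

```bash
python3 -c "
from cell import *
o=get_obs();print(o['ee_pos'],o['dq'].round(3));print(sign_off())"
```

```text
[0.52530243 0.18122104 0.17017292] [-0.002  0.008  0.01   0.001 -0.003  0.   ]
the job is handed in; nothing more can be done
None
```

The lid with the black knob is on the rotor, its knob home and snug, and the job was handed in at about 29 s. No verdict was reported, so these are my own readings.

**What I did:** I set the lid down and turned the knob backwards about 0.9 rad, pressing with up to about 6 N. It clicked and dropped, and I then turned it forwards about 2.9 rad to home, with one regrip. I stopped at 0.59 Nm, about 0.26 rad past the first resistance. That is near the upper end of the snug range but well under 1.5 Nm. I then let go and raised the gripper clear.

**Last checks:**
- **Knob height:** the knob's cap lines up with the lid's axis at the home height (fit at z = 0.137 m). A fit at 6 mm higher comes out about 2 mm off the axis.
- **Lid position:** the lid lies flat on the rim but about 1.7 to 2 mm off centre towards +x. It started about 0.6 mm off and shifted while I turned the knob. It stayed put when I tried to nudge it back; the limit is 4 mm. In the final picture the unconstrained circle fits put it at 3.5 mm, but their radii were off, so I went by the fixed-radius fits.
- **Other things on the bench:** none moved in the last top picture, though the arm hid part of that view.
- **Not measured:** the clamping force between lid and rotor; I inferred it from the torque.

**What disagreed:**
- **Finger length:** the fingertips sit about 35 mm higher than the stated TCP. The first two closes therefore passed above the knob without touching it, and I corrected by going lower.
- **Sideways slip:** the knob axis was about 1.8 mm off the TCP until I regripped.

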